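Load a vial rack into the desiccator cabinet

ROBOT

A 7-joint arm with a two-finger parallel gripper is mounted at the origin on the work surface. World frame = base frame: x ahead of the robot, y to its left, z up, the work surface at z = 0. Lengths are in m, angles in rad, forces in N, time in s.
With the tool pointing down it reaches from about 0.425 to 0.8 m from the base axis. Payload 8.3 kg.
Tool frame: the origin (TCP) lies between the finger pads; the fingertips stand 25 mm ahead of it and the grasp point (between the pads) lies 6 mm ahead of it; z points along the fingers, y is the direction in which the jaws open and shut (so a half turn about z gives the same grasp; the last joint's range is limited). The gripper opens to 85 mm and grips with 20 to 120 N. Pads are 22 mm wide; open, the fingers measure 114 mm over their backs; the gripper's body (76 mm by 85 mm) begins 54 mm behind the grasp point. The pads swing forward as they close: fully open they stand 13 mm farther back than shut.
Start: joints at [-1.394, 0.383, 0.016, 1.37, -0.006, 1.388, -0.046], TCP at [0.148, 0.607, 0.218] pointing down, gripper open.
Joint ranges: [-2.95, 2.95], [-0.25, 2.06], [-1.52, 1.56], [0.18, 2.33], [-1.44, 4.58], [0.02, 2.06], [-3.01, 3.01]. Speed limits (rad/s): [2.39, 2.39, 3.01, 3.01, 3.14, 3.14, 3.14].

INTERFACE

Orientations are given as [roll, pitch, yaw] about the fixed x, y, z axes, in that order (R = Rz(yaw) Ry(pitch) Rx(roll)).
In Python, from workcell import telemetry, imaging, manip gives the robot as it stands.
- The arm moves only by the tool carry_out, never from a script. Its argument "steps" is a list of rows, each an object of numbers: "ax", "ay", "az": the turn, a rotation vector about the tool's x, y, z in degrees; "x", "y", "z": the shift along the tool's x, y, z in cm; "gripper": the opening in per cent of the stroke, from 0 (shut) to 100 (fully open). A call has 1 to 5 rows; each row is the pose to reach, as a shift and turn from the pose commanded when the call began, along the tool's axes at that moment; what a row does not reach only later rows make up. A row lasts 1/12 s, in which the tool goes at most 41.7 mm and 7.16 degrees, less where a joint would pass 70% of its speed; a pose out of reach is approached as far as the arm can. A call with a gripper value outside its range is refused whole. The fingers move at their own pace and stop on an object; "grip_force" is the grip in N (left out, the last holds). Time passes only in rows, so rows that repeat a pose let the fingers close. It gives the time, the measured TCP pose, the force and the opening at its end, in the units of the state.
- telemetry.sense(): the state, without advancing time (a new reading comes with each control period).
- imaging.grab_frame(name): name is "side" or "top" or "wrist"; returns (picture, depth): 400x640x3 uint8, red, green, blue; 400x640 float32, m along the optical axis (not along the pixel's ray), 0 where there is no reading.
- imaging.camera_info(name): a dict with "mtx" (3x3 intrinsics, pixels), "world_to_cam" (4x4, takes a point from world to camera coordinates); the wrist camera has in their place "T_tool_cam" (4x4, takes a point from camera to tool coordinates, whose origin is the TCP and whose axes are the flange's). Camera axes: x right, y down, z forward; pixel columns grow to the right and rows downward; lengths in m; the calibration is good to about 2 mm. A picture is of the moment at which its call begins: read the wrist's pose just before it. camera_info takes no time and is no camera call.
- manip.close_job(): hands the job in, once; it reports no verdict.
The state is a dict: "time": time; "joint_positions": joint angles; "joint_velocities": joint speeds; "joint_torque": joint torques, N m; "tool_pos": TCP position; "tcp_rot": TCP orientation; "ft_force": force on the tool from outside, world axes, zero at the start; "torque": the same for the moment, N m; "grip_width": finger opening in m.
Only numpy, scipy, OpenCV 4.12 (cv2) and the standard library are available. Lean on these libraries where they do the work, as an engineer would, in place of code of your own. Each camera call takes 0.05 s, during which the arm holds its last target. There are 200 camera calls.

TASK

Put the vial rack away in the desiccator cabinet: set it on the steel shelf, lengthways, in the free place marked by the paper liner, and slide it in until the whole rack is past the door line, keeping it upright and without knocking the jars out of their places. Then swing the door fully shut without slamming it, and leave the other things on the bench where they are.

Things in the scene. Friction and masses are not known exactly. Their poses are not given: they have to be found in the camera images.
- rack_center (a point): Centre (half-way up) of the vial rack that is to be put away: a plain grey plastic rack of 14 capped vials in two rows, 174 long (its x axis) x 52 wide (y), 66 tall over the black caps, standing upright on the bench; the straight-sided rack body is the lower 40 mm, the vials stand above it (162 x 43). Same at both ends. 0.22 to 0.41 kg, balanced about its middle.
- cabinet: Desiccator cabinet, fixed: clear box with white edges, 280 deep x 260 wide x 210 high, on the bench, mouth towards the robot; origin at the centre of its underside, x axis level into it, y to its left. Clear walls 6 mm, clear roof 6 mm thick (top 210 mm above the bench). One steel shelf for the rack and jars; the low space under it holds only the desiccant canister.
- mouth (a point): Middle of the front edge of the cabinet's steel shelf, on the shelf's top, in the plane of the mouth (the door line); x axis level into the cabinet, y to its left, z up. Shelf top 120 mm above the bench, level, no sill, runs back 268 mm from the door line. The mouth above the shelf is 248 wide and 84 high up to the underside of the roof.
- door (a joint): Door angle: 0 shut against the cabinet front, grows as it opens, to 2.6; starts 1.9 to 2.4. Framed clear pane 260 wide, 14 thick, 14 to 208 mm above the bench, in front of the door line when shut; vertical hinge axis at the cabinet's left front edge (frame of point mouth: x 0, y +130 mm). Light friction hinge (0.1 N m), no latch. A grey pull stands 20 mm off the outer face at the free edge.
- door_mid (a point): Middle of the door's outer face, 130 mm from the hinge axis and 111 mm above the bench; its x axis points square through the door to its inner face, its y axis along the door towards the hinge.
- liner: White paper liner lying flat on the shelf in the free place (too thin to feel), 200 long (x, into the cabinet) x 72 wide (y); origin at its centre. The free place is either in the middle of the shelf or at its right-hand wall.
- jar_amber_c (a point): Centre of the amber jar with a black cap, 54 diameter, 80 tall, standing on the shelf; must stay.
- jar_white_c (a point): Centre of the white jar with a grey cap, 54 diameter, 68 tall, standing on the shelf; must stay.
- wash_bottle: White wash bottle, 72 diameter, 205 tall, on the bench; bystander, origin at its underside.
- beaker: Glass beaker, 70 diameter, 90 tall; bystander, origin at its underside.
- petri_dishes: Stack of Petri dishes, 91 diameter, 43 tall; bystander, origin at its underside.
- tip_box: White box of pipette tips with clear lid, 120 x 85 x 67; bystander, origin at its underside.
- spatula: Steel laboratory spatula, 180 long, lying flat on the bench; bystander, origin at its middle.

How it is judged:
By the outcome, as a careful person would: the job done as asked, in the order asked, and still so for the second after the job is handed in, with the robot touching nothing.
It also fails if it takes over 72 s, if anything falls off the work surface, if the arm or the gripper's body presses on something with over 40 N, if the wrist force passes 120 N, or if a joint passes its speed limit or range.

## Working session

There is one attempt and no reset: what is moved stays moved. The work goes in short steps, Python scripts to look and compute and a tool call to move; the robot and the scene stay as the last step left them, time stands still between calls to the robot, and variables do not carry over. Pictures are saved under pics/ and viewed, about 8 in all and at most 12, crops included, and the job is handed in when it is done.

Besides the shell and the picture viewer there is one more tool, called after "Request:" in YAML: its name, and indented under it one key for each argument. carry_out: Moves the arm, as the interface text tells. Its arguments: {"type":"object","properties":{"steps":{"type":"array"},"grip_force":{"type":"number"}},"required":["steps"]}

```bash
mkdir -p pics; ls; cat > h.py <<'E'
import numpy as np, cv2
from scipy.spatial.transform import Rotation as R
from workcell import telemetry, imaging, manip
def tool():
    s=telemetry.sense(); T=np.eye(4); T[:3,:3]=R.from_euler('xyz',s['tcp_rot']).as_matrix(); T[:3,3]=s['tool_pos']; return T,s
def grab(n,save=None):
    T,s=tool(); p,d=imaging.grab_frame(n); c=imaging.camera_info(n)
    W=T@c['T_tool_cam'] if n=='wrist' else np.linalg.inv(c['world_to_cam'])
    if save: cv2.imwrite('pics/'+save,p[:,:,::-1])
    np.savez(''+n+'.npz',p=p,d=d,W=W,K=c['mtx']); return p,d,W,c['mtx']
def load(n):
    z=np.load(''+n+'.npz'); return z['p'],z['d'],z['W'],z['K']
def cloud(d,W,K):
    v,u=np.mgrid[:d.shape[0],:d.shape[1]]
    P=np.stack([(u-K[0,2])/K[0,0]*d,(v-K[1,2])/K[1,1]*d,d],-1)
    X=P@W[:3,:3].T+W[:3,3]; X[d==0]=np.nan; return X
def project(X,W,K):
    c=(np.atleast_2d(X)-W[:3,3])@W[:3,:3]; return c[:,:2]/c[:,2:]*[K[0,0],K[1,1]]+[K[0,2],K[1,2]]
E
python3 - <<'E'
from h import *
for n in ['side','top','wrist']:
    p,d,W,K=grab(n,n+'0.png'); print(n,W.round(3).tolist(),K.round(1).tolist(),(d>0).mean())
print(tool()[1])
E
```

```text
pics
side [[0.779, -0.467, 0.418, 0.181], [-0.627, -0.567, 0.534, -0.524], [-0.012, -0.679, -0.734, 0.703], [0.0, 0.0, 0.0, 1.0]] [[373.7, 0.0, 323.0], [0.0, 373.7, 202.3], [0.0, 0.0, 1.0]] 0.9960078125
top [[-0.003, -0.998, 0.068, 0.462], [-1.0, 0.003, 0.01, -0.104], [-0.01, -0.068, -0.998, 1.065], [0.0, 0.0, 0.0, 1.0]] [[420.8, 0.0, 323.3], [0.0, 420.8, 203.8], [0.0, 0.0, 1.0]] 0.99585546875
wrist [[0.236, 0.922, 0.307, 0.069], [0.972, -0.223, -0.076, 0.627], [-0.002, 0.316, -0.949, 0.374], [0.0, 0.0, 0.0, 1.0]] [[303.5, 0.0, 322.2], [0.0, 303.5, 197.0], [0.0, 0.0, 1.0]] 0.99608203125
{'time': 0.15, 'joint_positions': array([-1.39388326,  0.38409343,  0.01637668,  1.37086229, -0.00629619,
        1.38818009, -0.04645973]), 'joint_velocities': array([ 0.00067949, -0.00283786,  0.00030442, -0.00213656,  0.00031242,
        0.00168204, -0.000632  ]), 'joint_torque': array([ 3.41729145e-03, -6.28160691e+01,  8.45750906e-01, -3.72165799e+01,
        1.62956404e-02,  1.09473156e-02, -2.82477879e-05]), 'tool_pos': array([0.14832062, 0.60675115, 0.21680127]), 'tcp_rot': array([-3.14009872e+00,  1.60310765e-05,  2.90188360e+00]), 'ft_force': array([-0.22524176,  0.17496305, -0.65642351]), 'torque': array([ 0.0278617 ,  0.05794002, -0.01568412]), 'grip_width': 0.0855206598423619}
```

View pics/top0.png

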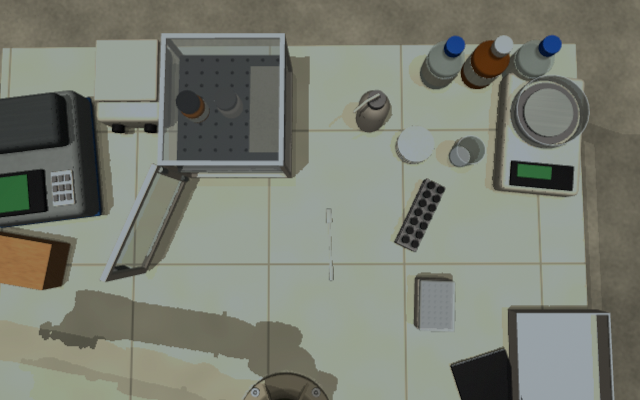

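View pics/side0.png

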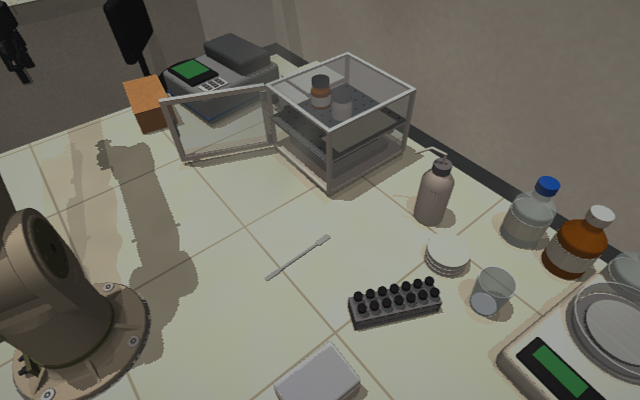

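```bash
python3 - <<'E'
from h import *
p,d,W,K=load('top'); X=cloud(d,W,K)
print('bench z',np.nanmedian(X[220:260,220:320,2]))
def rect(m,name):
    P=X[m][:,:2].astype(np.float32); r=cv2.minAreaRect(P); print(name,m.sum(),np.round(r[0],4),np.round(r[1],4),round(r[2],1),'box',cv2.boxPoints(r).round(3).tolist())
z=X[...,2]
def roi(u0,u1,v0,v1):
    m=np.zeros(z.shape,bool); m[v0:v1,u0:u1]=1; return m
m=roi(385,455,172,258)&(z>0.025)&(z<.09); rect(m,'rack')
m1=roi(140,310,20,180)
h,e=np.histogram(z[m1],bins=np.arange(-.01,.24,.005)); print([(round(a,3),int(n)) for a,n in zip(e,h) if n>30])
m=m1&(z>.2)&(z<.22); rect(m,'cab top')
ys,xs=np.where(m); print(xs.min(),xs.max(),ys.min(),ys.max())
g=p.astype(int).sum(-1)
m=roi(240,290,50,160)&(abs(z-.12)<.008)&(g>240); rect(m,'liner?')
m=roi(90,190,160,285)&(z>.19)&(z<.22); rect(m,'door top')
for n,(u,v) in {'amber':(189,104),'white':(230,103)}.items(): print(n,X[v,u])
m=roi(170,290,40,160)&(z>.17)&(z<.203);rect(m,'jars?')
big=cv2.resize(p[20:290,90:310],None,fx=2.7,fy=2.2*0+2.7*0.8,interpolation=cv2.INTER_CUBIC)
E
```

```text
bench z -0.0006420502462491928
rack 1551 [ 0.5054 -0.3315] [0.0528 0.1742] 63.7 box [[0.41600000858306885, -0.31700000166893005], [0.5720000267028809, -0.39399999380111694], [0.5950000286102295, -0.34599998593330383], [0.4390000104904175, -0.26899999380111694]]
[(np.float64(-0.005), 1890), (np.float64(0.0), 1411), (np.float64(0.01), 44), (np.float64(0.015), 174), (np.float64(0.02), 357), (np.float64(0.025), 45), (np.float64(0.03), 37), (np.float64(0.035), 31), (np.float64(0.04), 47), (np.float64(0.045), 55), (np.float64(0.05), 97), (np.float64(0.055), 62), (np.float64(0.06), 42), (np.float64(0.065), 57), (np.float64(0.07), 157), (np.float64(0.075), 348), (np.float64(0.08), 64), (np.float64(0.085), 113), (np.float64(0.09), 834), (np.float64(0.095), 291), (np.float64(0.1), 44), (np.float64(0.105), 67), (np.float64(0.11), 37), (np.float64(0.115), 451), (np.float64(0.12), 230), (np.float64(0.125), 58), (np.float64(0.13), 46), (np.float64(0.135), 39), (np.float64(0.14), 36), (np.float64(0.145), 44), (np.float64(0.15), 53), (np.float64(0.155), 36), (np.float64(0.16), 36), (np.float64(0.165
[... 374 characters left out ...]
.2720000147819519], [0.5730000138282776, 0.27399998903274536]]
144 285 33 179
liner? 0 [0. 0.] [0. 0.] 0.0 box [[0.0, 0.0], [0.0, 0.0], [0.0, 0.0], [0.0, 0.0]]
door top 1380 [0.5046 0.29  ] [0.0666 0.3006] 55.0 box [[0.3619999885559082, 0.3490000069141388], [0.609000027179718, 0.1770000010728836], [0.6470000147819519, 0.23100000619888306], [0.4009999930858612, 0.40400001406669617]]
amber [0.72894965 0.1830383  0.2096874 ]
white [0.73096458 0.09797856 0.20846183]
jars? 200 [ 0.7478 -0.0142] [0.0008 0.2637] 89.6 box [[0.6159999966621399, -0.014000000432133675], [0.8799999952316284, -0.014999999664723873], [0.8799999952316284, -0.014999999664723873], [0.6159999966621399, -0.013000000268220901]]
```

```bash
python3 - <<'E'
from h import *
p=load('top')[0]; a=cv2.resize(p[25:285,95:300],None,fx=2.2,fy=2.2,interpolation=cv2.INTER_CUBIC)
p=load('side')[0]; b=cv2.resize(p[40:205,255:420],None,fx=2,fy=2,interpolation=cv2.INTER_CUBIC)
o=np.zeros((572,785,3),np.uint8); o[:a.shape[0],:a.shape[1]]=a; o[:330,455:785]=b
cv2.imwrite('pics/crop1.png',o[:,:,::-1])
E
```

```text
(no output)
```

View pics/crop1.png

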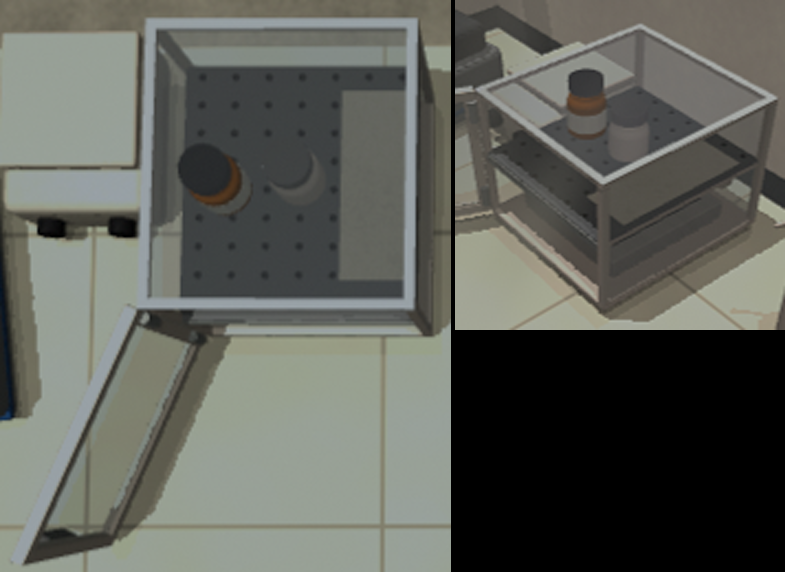

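```bash
cat >> h.py <<'E'
def onplane(u,v,z,W,K):
    r=W[:3,:3]@np.array([(u-K[0,2])/K[0,0],(v-K[1,2])/K[1,1],1]); return W[:3,3]+r*(z-W[2,3])/r[2]
E
python3 - <<'E'
from h import *
p,d,W,K=load('top')
c=lambda x,y,z:onplane(x/2.2+95-.5+.23,y/2.2+25-.5+.23,z,W,K).round(4)
print('liner',[c(x,y,.12) for x,y in [(340,90),(340,281),(405,281)]])
print('shelf front',c(250,297,.12),'shelf back', c(300,67,.12))
print('roof', [c(x,y,.21) for x,y in [(145,18),(418,18),(418,308),(135,308)]])
print('door',[c(x,y,.208) for x,y in [(133,308),(12,562),(38,562)]], 'low in',[c(x,y,.014) for x,y in [(112,543),(197,340)]])
X=cloud(d,W,K); z=X[...,2]
cols=[X[v,:,:] for v in (0,)]
# front roof edge from depth along columns away from door
for u in (200,220,240,260,275):
    col=X[140:185,u]; k=np.where(col[:,2]>.2)[0].max(); print(u,140+k,col[k].round(3),col[k+1].round(3))
E
```

```text
liner [array([0.8463, 0.0754, 0.12  ]), array([0.6439, 0.0735, 0.12  ]), array([0.6436, 0.0062, 0.12  ])]
shelf front [0.6276 0.1665 0.12  ] shelf back [0.8714 0.1177 0.12  ]
roof [array([0.8815, 0.2457, 0.21  ]), array([ 0.8796, -0.0155,  0.21  ]), array([ 0.6008, -0.0165,  0.21  ]), array([0.6019, 0.2484, 0.21  ])]
door [array([0.6022, 0.2511, 0.208 ]), array([0.3666, 0.3572, 0.208 ]), array([0.3666, 0.3331, 0.208 ])] low in [array([0.3662, 0.3487, 0.014 ]), array([0.5968, 0.2569, 0.014 ])]
200 165 [0.601 0.159 0.207] [0.614 0.187 0.116]
220 165 [0.601 0.118 0.206] [0.613 0.14  0.12 ]
240 165 [0.601 0.076 0.206] [0.613 0.095 0.117]
260 165 [0.601 0.035 0.205] [0.613 0.049 0.119]
275 165 [0.6   0.004 0.209] [0.613 0.015 0.118]
```

Request:
carry_out:
  steps:
    - {"z": -4}
    - {"z": -8}
    - {"z": -12}
    - {"z": -14}
    - {"z": -14}

```text
invalid input at $.steps[0]: expected keys ax, ay, az, x, y, z, gripper
```

```bash
cat >> h.py <<'E'
def go(*wps):
    """wps: (x,y,z, Rotation or None); prints tool-frame shift cm & rotvec deg relative to the present pose"""
    T,s=tool(); print('t',round(s['time'],2),'at',T[:3,3].round(4),'rpy',np.degrees(s['tcp_rot']).round(1),'F',s['ft_force'].round(1),'w',round(s['grip_width'],4))
    for w in wps:
        r=T[:3,:3].T@(np.array(w[:3])-T[:3,3])*100
        a=np.zeros(3) if w[3] is None else np.degrees((R.from_matrix(T[:3,:3]).inv()*w[3]).as_rotvec())
        print('shift',r.round(2),'turn',a.round(1))
def down(tx):  # tool down with its x axis at world azimuth tx deg
    return R.from_euler('xyz',[180,0,tx],degrees=True)
E
python3 - <<'E'
from h import *
q=down(153.7)
go((.3,.5,.34,None),(.48,.3,.34,None),(.52,0,.34,q),(.444,-.301,.2,q))
E
```

```text
t 0.15 at [0.1483 0.6068 0.2168] rpy [-179.9    0.   166.3] F [-0.2  0.2 -0.7] w 0.0855
shift [-17.27  -6.79 -12.31] turn [0. 0. 0.]
shift [-39.5  -21.94 -12.29] turn [0. 0. 0.]
shift [-50.51 -50.13 -12.24] turn [-0.1  0.  12.6]
shift [-50.27 -81.16   1.8 ] turn [-0.1  0.  12.6]
```

Request:
carry_out:
  steps:
    - {"ax": 0, "ay": 0, "az": 0, "x": -1, "y": -0.5, "z": -4, "gripper": 100}
    - {"ax": 0, "ay": 0, "az": 0, "x": -4, "y": -1.5, "z": -7, "gripper": 100}
    - {"ax": 0, "ay": 0, "az": 0, "x": -8, "y": -3, "z": -9.5, "gripper": 100}
    - {"ax": 0, "ay": 0, "az": 0, "x": -12, "y": -4.5, "z": -11.4, "gripper": 100}
    - {"ax": 0, "ay": 0, "az": 0, "x": -16, "y": -6.3, "z": -11.4, "gripper": 100}

```text
time: 0.57
tool_pos: [0.277, 0.5178, 0.3332]
tcp_rot: [3.137, 0.0, 2.904]
ft_force: [0.7, 0.3, 0.3]
grip_width: 0.0855
```

Request:
carry_out:
  steps:
    - {"ax": 0, "ay": 0, "az": 0, "x": -3.5, "y": -2, "z": -0.5, "gripper": 100}
    - {"ax": 0, "ay": 0, "az": 0, "x": -7, "y": -4, "z": -0.9, "gripper": 100}
    - {"ax": 0, "ay": 0, "az": 0, "x": -10, "y": -6, "z": -0.9, "gripper": 100}
    - {"ax": 0, "ay": 0, "az": 0, "x": -13, "y": -8, "z": -0.9, "gripper": 100}
    - {"ax": 0, "ay": 0, "az": 0, "x": -16, "y": -10, "z": -0.9, "gripper": 100}

```text
time: 0.98
tool_pos: [0.4089, 0.3806, 0.3388]
tcp_rot: [-3.141, -0.0, 2.902]
ft_force: [1.4, 0.6, 0.4]
grip_width: 0.0855
```

Request:
carry_out:
  steps:
    - {"ax": 0, "ay": 0, "az": 0, "x": -3, "y": -2.5, "z": 0, "gripper": 100}
    - {"ax": 0, "ay": 0, "az": 0, "x": -6, "y": -5, "z": 0, "gripper": 100}
    - {"ax": 0, "ay": 0, "az": 0, "x": -8.5, "y": -8, "z": 0, "gripper": 100}
    - {"ax": 0, "ay": 0, "az": 0, "x": -10.5, "y": -11.5, "z": 0, "gripper": 100}
    - {"ax": 0, "ay": 0, "az": 0, "x": -12, "y": -15, "z": 0, "gripper": 100}

```text
time: 1.4
tool_pos: [0.4897, 0.2056, 0.3381]
tcp_rot: [-3.14, -0.0, 2.901]
ft_force: [0.6, 0.5, -0.5]
grip_width: 0.0852
```

```bash
python3 - <<'E'
from h import *
q=down(153.7)
go((.52,0,.34,q),(.444,-.301,.2,q))
E
```

```text
t 1.4 at [0.4897 0.2056 0.3381] rpy [-179.9   -0.   166.2] F [ 0.6  0.5 -0.5] w 0.0852
shift [ -7.84 -19.25  -0.17] turn [-0.1 -0.  12.5]
shift [ -7.65 -50.28  13.87] turn [-0.1 -0.  12.5]
```

Request:
carry_out:
  steps:
    - {"ax": 0, "ay": 0, "az": 0, "x": -1.5, "y": -3.5, "z": 0, "gripper": 100}
    - {"ax": 0, "ay": 0, "az": 0, "x": -3, "y": -7, "z": 0, "gripper": 100}
    - {"ax": 0, "ay": 0, "az": 0, "x": -4.5, "y": -10.5, "z": 0, "gripper": 100}
    - {"ax": 0, "ay": 0, "az": 0, "x": -6, "y": -14, "z": 0, "gripper": 100}
    - {"ax": 0, "ay": 0, "az": 0, "x": -6.5, "y": -17.5, "z": 0, "gripper": 100}

```text
time: 1.82
tool_pos: [0.5109, 0.0203, 0.3384]
tcp_rot: [-3.141, -0.0, 2.901]
ft_force: [-0.0, -0.2, -0.6]
grip_width: 0.0851
```

Request:
carry_out:
  steps:
    - {"ax": 0, "ay": 0, "az": 0, "x": -0.5, "y": -3.5, "z": 1, "gripper": 100}
    - {"ax": 0, "ay": 0, "az": 3, "x": -1, "y": -7, "z": 2, "gripper": 100}
    - {"ax": 0, "ay": 0, "az": 6, "x": -1, "y": -10.5, "z": 3, "gripper": 100}
    - {"ax": 0, "ay": 0, "az": 10, "x": -1, "y": -14, "z": 4, "gripper": 100}
    - {"ax": 0, "ay": 0, "az": 12.5, "x": -1, "y": -17.5, "z": 5, "gripper": 100}

```text
time: 2.23
tool_pos: [0.4778, -0.1513, 0.2883]
tcp_rot: [3.141, -0.0, 2.68]
ft_force: [1.3, 0.0, 0.3]
grip_width: 0.0851
```

```bash
python3 - <<'E'
from h import *
q=down(153.7)
go((.52,0,.34,q),(.444,-.301,.2,q))
E
```

```text
t 2.23 at [ 0.4778 -0.1513  0.2883] rpy [180.   -0.  153.5] F [1.3 0.  0.3] w 0.0851
shift [ 2.96 15.42 -5.17] turn [ 0.  -0.  -0.2]
shift [ -3.64 -14.91   8.83] turn [ 0.  -0.  -0.2]
```

Request:
carry_out:
  steps:
    - {"ax": 0, "ay": 0, "az": 0, "x": -1, "y": -3.5, "z": 1, "gripper": 100}
    - {"ax": 0, "ay": 0, "az": 0, "x": -2, "y": -7, "z": 2, "gripper": 100}
    - {"ax": 0, "ay": 0, "az": 0, "x": -3, "y": -10.5, "z": 4, "gripper": 100}
    - {"ax": 0, "ay": 0, "az": 0, "x": -3.5, "y": -14, "z": 6, "gripper": 100}
    - {"ax": 0, "ay": 0, "az": 0, "x": -3.5, "y": -14, "z": 6, "gripper": 100}

```text
time: 2.65
tool_pos: [0.4423, -0.2973, 0.2255]
tcp_rot: [-3.138, -0.005, 2.673]
ft_force: [-0.9, 0.5, 0.4]
grip_width: 0.0854
```

```bash
python3 - <<'E'
from h import *
p,d,W,K=grab('wrist','wrist1.png'); X=cloud(d,W,K); z=X[...,2]
m=(z>.03)&(z<.08)&(np.hypot(X[...,0]-.505,X[...,1]+.3315)<.12)
r=cv2.minAreaRect(X[m][:,:2].astype(np.float32)); print(m.sum(),r)
m&=(z>.055); r=cv2.minAreaRect(X[m][:,:2].astype(np.float32)); print('caps',m.sum(),r)
q=down(153.7); go((.444,-.301,.2,q),(.444,-.301,.027,q))
E
```

```text
5801 ((0.5036881566047668, -0.33110639452934265), (0.05208568647503853, 0.17391808331012726), 64.00492858886719)
caps 3028 ((0.5038942098617554, -0.3311156928539276), (0.04267699643969536, 0.1617640107870102), 63.77425765991211)
t 2.7 at [ 0.4445 -0.2944  0.2269] rpy [-179.9   -0.2  153.3] F [-0.5  0.3  1.7] w 0.0854
shift [-0.26 -0.61  2.69] turn [-0.1 -0.2 -0.4]
shift [-0.33 -0.57 19.99] turn [-0.1 -0.2 -0.4]
```

View pics/wrist1.png

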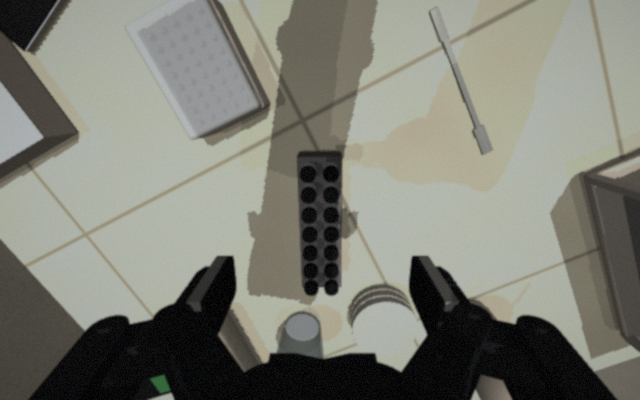

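Request:
carry_out:
  steps:
    - {"ax": 0, "ay": 0, "az": -0.6, "x": -0.3, "y": -0.7, "z": 3.5, "gripper": 100}
    - {"ax": 0, "ay": 0, "az": -0.6, "x": -0.3, "y": -0.7, "z": 7, "gripper": 100}
    - {"ax": 0, "ay": 0, "az": -0.6, "x": -0.3, "y": -0.7, "z": 10.5, "gripper": 100}
    - {"ax": 0, "ay": 0, "az": -0.6, "x": -0.3, "y": -0.7, "z": 13, "gripper": 100}
    - {"ax": 0, "ay": 0, "az": -0.6, "x": -0.3, "y": -0.7, "z": 13, "gripper": 100}

```text
time: 3.12
tool_pos: [0.4454, -0.2952, 0.094]
tcp_rot: [3.141, -0.009, 2.696]
ft_force: [-1.3, 1.3, -0.3]
grip_width: 0.0854
```

```bash
python3 - <<'E'
from h import *
go((.4445,-.302,.027,down(153.9)))
E
```

```text
t 3.12 at [ 0.4454 -0.2952  0.094 ] rpy [180.   -0.5 154.5] F [-1.3  1.3 -0.3] w 0.0854
shift [-0.27 -0.65  6.7 ] turn [ 0.  -0.5  0.6]
```

Request:
carry_out:
  steps:
    - {"ax": 0, "ay": 0, "az": 0, "x": 0, "y": 0, "z": 1, "gripper": 100}
    - {"ax": 0, "ay": 0, "az": 0, "x": 0, "y": 0, "z": 1, "gripper": 100}
    - {"ax": 0, "ay": 0, "az": 0, "x": 0, "y": 0, "z": 1, "gripper": 100}

```text
time: 3.37
tool_pos: [0.4487, -0.2986, 0.0902]
tcp_rot: [3.142, 0.002, 2.695]
ft_force: [-0.1, -0.1, 0.2]
grip_width: 0.0854
```

```bash
python3 - <<'E'
from h import *
go((.4445,-.302,.027,down(153.9)))
E
```

```text
t 3.37 at [ 0.4487 -0.2986  0.0902] rpy [1.800e+02 1.000e-01 1.544e+02] F [-0.1 -0.1  0.2] w 0.0854
shift [ 0.25 -0.49  6.32] turn [0.  0.1 0.5]
```

Request:
carry_out:
  steps:
    - {"ax": 0, "ay": 0, "az": 0.5, "x": 0.2, "y": -0.4, "z": 2, "gripper": 100}
    - {"ax": 0, "ay": 0, "az": 0.5, "x": 0.2, "y": -0.4, "z": 4, "gripper": 100}
    - {"ax": 0, "ay": 0, "az": 0.5, "x": 0.2, "y": -0.4, "z": 5.5, "gripper": 100}
    - {"ax": 0, "ay": 0, "az": 0.5, "x": 0.2, "y": -0.4, "z": 6.3, "gripper": 100}
    - {"ax": 0, "ay": 0, "az": 0.5, "x": 0.2, "y": -0.4, "z": 6.3, "gripper": 100}

```text
time: 3.78
tool_pos: [0.4442, -0.3008, 0.0256]
tcp_rot: [3.142, -0.001, 2.686]
ft_force: [-0.4, 0.4, -0.0]
grip_width: 0.0855
```

Request:
carry_out:
  steps:
    - {"ax": 0, "ay": 0, "az": 0, "x": 0, "y": 0, "z": 0, "gripper": 50}
    - {"ax": 0, "ay": 0, "az": 0, "x": 0, "y": 0, "z": 0, "gripper": 40}
    - {"ax": 0, "ay": 0, "az": 0, "x": 0, "y": 0, "z": 0, "gripper": 40}
    - {"ax": 0, "ay": 0, "az": 0, "x": 0, "y": 0, "z": 0, "gripper": 40}
    - {"ax": 0, "ay": 0, "az": 0, "x": 0, "y": 0, "z": 0, "gripper": 40}
  grip_force: 90

```text
time: 4.2
tool_pos: [0.4451, -0.3018, 0.0274]
tcp_rot: [3.141, 0.002, 2.685]
ft_force: [-1.5, 0.6, 7.7]
grip_width: 0.0411
```

Request:
carry_out:
  steps:
    - {"ax": 0, "ay": 0, "az": 0, "x": 0, "y": 0, "z": 0, "gripper": 30}
    - {"ax": 0, "ay": 0, "az": 0, "x": 0, "y": 0, "z": 0, "gripper": 30}
    - {"ax": 0, "ay": 0, "az": 0, "x": 0, "y": 0, "z": 0, "gripper": 30}

```text
time: 4.45
tool_pos: [0.4451, -0.3018, 0.0274]
tcp_rot: [3.141, 0.002, 2.685]
ft_force: [-0.2, 0.3, 7.4]
grip_width: 0.0412
```

```bash
python3 - <<'E'
from h import *
p,d,W,K=grab('wrist'); q,d2,W2,K2=grab('side')
print(project([.4445,-.302,.03],W2,K2))
u,v=project([.4445,-.302,.03],W2,K2)[0].astype(int)
b=cv2.resize(q[max(0,v-65):v+65,u-90:u+90],(540,390),interpolation=cv2.INTER_CUBIC)
a=cv2.resize(p[100:400,120:520],(400*3//5,180))
o=np.zeros((580,540,3),np.uint8); o[:390]=b; o[395:575,:240]=a
cv2.imwrite('pics/grip.png',o[:,:,::-1])
E
```

```text
[[361.29718296 309.55045102]]
```

View pics/grip.png

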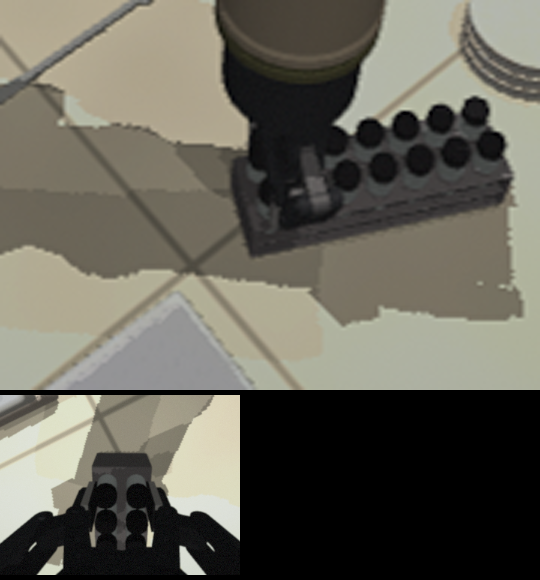

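```bash
python3 - <<'E'
from h import *
np.set_printoptions(linewidth=200,precision=3,suppress=True)
for n in ['wrist','side']:
    p,d,W,K=load(n); X=cloud(d,W,K); 
    ax=np.array([np.cos(np.radians(-26.1)),np.sin(np.radians(-26.1))]); py=np.array([-ax[1],ax[0]])
    L=(X[...,:2]-[.5038,-.3311])@np.stack([ax,py],1)
    for side in (-1,1):
        m=(abs(L[...,0]+.066)<.025)&(L[...,1]*side>.005)&(L[...,1]*side<.06)&(X[...,2]<.08)
        w=L[...,1][m]*side; z=X[...,2][m]
        for lo in np.arange(.015,.05,.005):
            k=(w>=lo)&(w<lo+.005)
            if k.sum(): print(n,side,round(lo,3),k.sum(),np.percentile(z[k],[0,10,50,90,100]))
    m=(abs(L[...,1])<.02)&(abs(L[...,0])<.08)&(X[...,2]>.03)&(X[...,2]<.1); print('caps z',np.percentile(X[...,2][m],[50,90,99]))
    m=(abs(L[...,1])<.026)&(L[...,0]<-.083)&(L[...,0]>-.087)&(X[...,2]<.1); print('body top z',np.percentile(X[...,2][m],[50,90,99]) if m.sum() else 0)
E
```

```text
wrist -1 0.015 1561 [-0.001  0.024  0.065  0.072  0.08 ]
wrist -1 0.02 915 [-0.     0.012  0.041  0.075  0.08 ]
wrist -1 0.025 369 [-0.001  0.     0.058  0.074  0.08 ]
wrist -1 0.03 562 [-0.001  0.     0.001  0.07   0.076]
wrist -1 0.035 467 [-0.001  0.     0.001  0.002  0.003]
wrist -1 0.04 486 [-0.001  0.     0.001  0.001  0.002]
wrist -1 0.045 516 [-0.001 -0.     0.001  0.002  0.003]
wrist -1 0.05 529 [-0.001 -0.     0.001  0.002  0.002]
wrist 1 0.015 1343 [-0.001  0.019  0.063  0.067  0.068]
wrist 1 0.02 1355 [-0.     0.02   0.06   0.076  0.08 ]
wrist 1 0.025 541 [-0.001  0.001  0.051  0.075  0.08 ]
wrist 1 0.03 542 [-0.001  0.     0.055  0.072  0.076]
wrist 1 0.035 454 [-0.001 -0.     0.001  0.002  0.077]
wrist 1 0.04 489 [-0.001 -0.     0.001  0.002  0.002]
wrist 1 0.045 505 [-0.001  0.     0.001  0.001  0.002]
wrist 1 0.05 530 [-0.001 -0.     0.001  0.001  0.003]
caps z [0.064 0.067 0.08 ]
body top z [0.029 0.041 0.042]
side -1 0.015 79 [-0.001  0.003  0.024  0.061  0.07 ]
side -1 0.02 174 [-0.002  0.002  0.019  0.04   0.076]
side -1 0.025 93 [-0.001 -0.001  0.001  0.062  0.077]
side -1 0.03 66 [-0.002 -0.001  0.001  0.002  0.058]
side -1 0.035 68 [-0.003 -0.001  0.001  0.002  0.004]
side -1 0.04 65 [-0.003 -0.001  0.001  0.002  0.004]
side -1 0.045 63 [-0.002 -0.001  0.     0.002  0.003]
side -1 0.05 72 [-0.002 -0.001  0.001  0.002  0.004]
side 1 0.015 32 [0.    0.    0.041 0.067 0.068]
side 1 0.02 39 [-0.001 -0.     0.041  0.074  0.08 ]
side 1 0.025 26 [-0.001  0.001  0.031  0.07   0.078]
side 1 0.03 10 [-0.002 -0.001  0.     0.002  0.004]
side 1 0.035 9 [-0.001 -0.001  0.     0.002  0.002]
side 1 0.04 14 [-0.001 -0.     0.001  0.003  0.004]
side 1 0.045 18 [-0.001 -0.001  0.001  0.003  0.003]
side 1 0.05 22 [-0.001 -0.     0.001  0.001  0.002]
caps z [0.062 0.067 0.069]
body top z [0.021 0.041 0.042]
```

```bash
python3 - <<'E'
from h import *
p,d,W,K=load('wrist'); X=cloud(d,W,K)
a=cv2.resize(p[200:350,210:430],None,fx=3.6,fy=3.6,interpolation=cv2.INTER_CUBIC)
cv2.imwrite('pics/gripz.png',np.clip(a[:,:,::-1].astype(float)*1.8,0,255).astype(np.uint8))
ax=np.array([np.cos(np.radians(-26.1)),np.sin(np.radians(-26.1))]); py=np.array([-ax[1],ax[0]])
L=(X[...,:2]-[.5038,-.3311])@np.stack([ax,py],1)
for v in range(220,320,12): print(v,[tuple((1000*np.r_[L[v,u],X[v,u,2]]).round().astype(int).tolist()) for u in range(262,320,8)])
E
```

```text
220 [(-70, -38, 1), (-70, -33, 0), (-87, -22, 40), (-87, -18, 40), (-87, -14, 40), (-86, -10, 40), (-87, -5, 40), (-86, -1, 39)]
232 [(-60, -39, -1), (-61, -34, 0), (-80, -22, 41), (-80, -18, 40), (-80, -14, 40), (-80, -10, 40), (-80, -5, 41), (-80, -1, 40)]
244 [(-53, -39, 2), (-52, -34, 0), (-73, -22, 41), (-78, -17, 50), (-80, -13, 54), (-79, -9, 52), (-77, -5, 48), (-73, -1, 40)]
256 [(-73, -29, 52), (-76, -23, 59), (-76, -20, 59), (-80, -15, 64), (-81, -11, 67), (-80, -8, 65), (-77, -5, 61), (-66, -1, 41)]
268 [(-77, -25, 70), (-76, -22, 68), (-74, -19, 66), (-76, -15, 68), (-75, -12, 67), (-75, -8, 66), (-75, -4, 67), (-59, -1, 41)]
280 [(-76, -24, 78), (-77, -20, 78), (-68, -19, 66), (-68, -15, 66), (-69, -12, 67), (-69, -8, 67), (-69, -5, 66), (-51, -1, 40)]
292 [(-78, -22, 88), (-73, -20, 82), (-60, -20, 64), (-53, -17, 54), (-57, -13, 59), (-56, -9, 58), (-54, -5, 55), (-44, -1, 42)]
304 [(-78, -20, 95), (-67, -20, 81), (-55, -20, 66), (-55, -16, 66), (-56, -12, 67), (-56, -8, 66), (-54, -5, 64), (-35, -1, 41)]
316 [(-78, -19, 101), (-61, -21, 82), (-49, -20, 67), (-49, -16, 67), (-49, -12, 67), (-49, -9, 66), (-50, -5, 67), (-27, -1, 41)]
```

View pics/gripz.png

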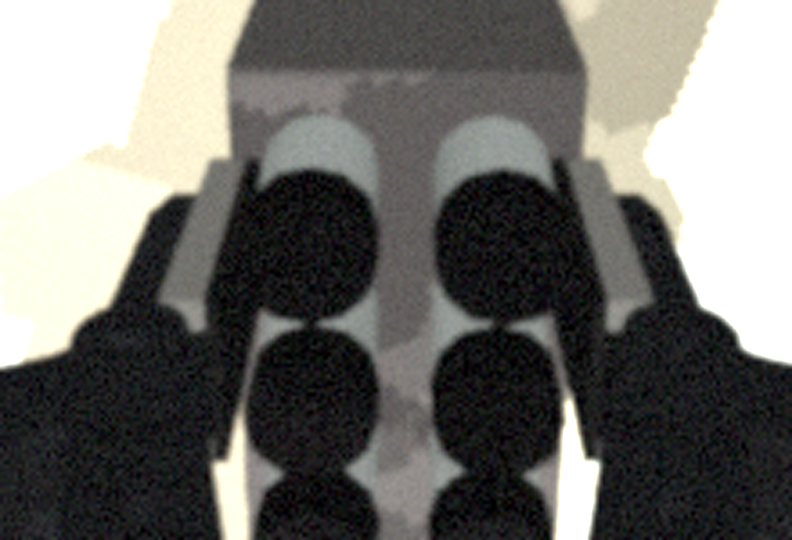

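Request:
carry_out:
  steps:
    - {"ax": 0, "ay": 0, "az": 0, "x": 0, "y": 0, "z": -0.5, "gripper": 60}
    - {"ax": 0, "ay": 0, "az": 0, "x": 0, "y": 0, "z": -1, "gripper": 80}
    - {"ax": 0, "ay": 0, "az": 0, "x": 0, "y": 0, "z": -1, "gripper": 100}
    - {"ax": 0, "ay": 0, "az": 0, "x": 0, "y": 0, "z": -1, "gripper": 100}
    - {"ax": 0, "ay": 0, "az": 0, "x": 0, "y": 0, "z": -1, "gripper": 100}

```text
time: 4.97
tool_pos: [0.4443, -0.301, 0.036]
tcp_rot: [3.142, 0.0, 2.686]
ft_force: [-0.0, -0.3, 0.4]
grip_width: 0.085
```

```bash
python3 - <<'E'
from h import *
p,d,W,K=grab('wrist'); X=cloud(d,W,K); T,s=tool()
go((.4445,-.302,.03,None))
L=(X-T[:3,3])@T[:3,:3]
m=(abs(L[...,1])>.032)&(abs(L[...,1])<.07)&(abs(L[...,0])<.02)&(X[...,2]>.01)
for sd in (-1,1):
    k=m&(L[...,1]*sd>0); print(sd,k.sum(),'tool z pct',np.percentile(L[...,2][k],[80,95,99,100]).round(4),'y at tip',np.median(L[...,1][k&(L[...,2]>np.percentile(L[...,2][k],95))]).round(4),'x',np.percentile(L[...,0][k],[1,99]).round(3))
E
```

```text
t 5.02 at [ 0.4442 -0.301   0.0358] rpy [-180.    -0.   153.9] F [-0.   0.1  0.3] w 0.0852
shift [-0.08 -0.08  0.58] turn [0. 0. 0.]
-1 12816 tool z pct [-0.0652 -0.0416 -0.0322 -0.0274] y at tip -0.0423 x [-0.01   0.017]
1 12741 tool z pct [-0.0652 -0.0414 -0.0323 -0.0269] y at tip 0.0434 x [-0.01   0.017]
```

Request:
carry_out:
  steps:
    - {"ax": 0, "ay": 0, "az": 0, "x": -0.1, "y": -0.1, "z": 1.5, "gripper": 100}
    - {"ax": 0, "ay": 0, "az": 0, "x": -0.1, "y": -0.1, "z": 3, "gripper": 100}
    - {"ax": 0, "ay": 0, "az": 0, "x": -0.1, "y": -0.1, "z": 3.7, "gripper": 100}
    - {"ax": 0, "ay": 0, "az": 0, "x": -0.1, "y": -0.1, "z": 3.7, "gripper": 100}

```text
time: 5.35
tool_pos: [0.4433, -0.3016, -0.0029]
tcp_rot: [-3.141, -0.004, 2.685]
ft_force: [-0.7, 0.2, 0.2]
grip_width: 0.0854
```

Request:
carry_out:
  steps:
    - {"ax": 0, "ay": 0, "az": 0, "x": 0, "y": 0, "z": 0, "gripper": 60}
    - {"ax": 0, "ay": 0, "az": 0, "x": 0, "y": 0, "z": 0, "gripper": 40}
    - {"ax": 0, "ay": 0, "az": 0, "x": 0, "y": 0, "z": 0, "gripper": 40}
    - {"ax": 0, "ay": 0, "az": 0, "x": 0, "y": 0, "z": 0, "gripper": 40}
    - {"ax": 0, "ay": 0, "az": 0, "x": 0, "y": 0, "z": 0, "gripper": 40}
  grip_force: 100

```text
time: 5.77
tool_pos: [0.4454, -0.3031, 0.0001]
tcp_rot: [3.142, 0.002, 2.685]
ft_force: [-2.4, 1.1, 7.8]
grip_width: 0.0502
```

Request:
carry_out:
  steps:
    - {"ax": 0, "ay": 0, "az": 0, "x": 0, "y": 0, "z": -1, "gripper": 40}
    - {"ax": 0, "ay": 0, "az": 0, "x": 0, "y": 0, "z": -2.5, "gripper": 40}
    - {"ax": 0, "ay": 0, "az": 0, "x": 0, "y": 0, "z": -4.5, "gripper": 40}
    - {"ax": 0, "ay": 0, "az": 0, "x": 0, "y": 0, "z": -7, "gripper": 40}
    - {"ax": 0, "ay": 0, "az": 0, "x": 0, "y": 0, "z": -9, "gripper": 40}

```text
time: 6.18
tool_pos: [0.4443, -0.3025, 0.0908]
tcp_rot: [-3.141, -0.0, 2.685]
ft_force: [0.5, -0.4, -2.2]
grip_width: 0.0502
```

Request:
carry_out:
  steps:
    - {"ax": 0, "ay": 0, "az": 0, "x": 0, "y": 0, "z": -3, "gripper": 40}
    - {"ax": 0, "ay": 0, "az": 0, "x": 0, "y": 0, "z": -6, "gripper": 40}
    - {"ax": 0, "ay": 0, "az": 0, "x": 0, "y": 0, "z": -8, "gripper": 40}
    - {"ax": 0, "ay": 0, "az": 0, "x": 0, "y": 0, "z": -9, "gripper": 40}
    - {"ax": 0, "ay": 0, "az": 0, "x": 0, "y": 0, "z": -9, "gripper": 40}

```text
time: 6.6
tool_pos: [0.4455, -0.3031, 0.1813]
tcp_rot: [3.141, 0.004, 2.685]
ft_force: [-0.1, -0.9, -3.0]
grip_width: 0.0502
```

```bash
cat >> h.py <<'E'
def held(n='wrist'):
    """rack caps plane seen in tool frame: tilt etc."""
    p,d,W,K=grab(n); T,s=tool(); X=cloud(d,W,K); L=(X-T[:3,3])@T[:3,:3]
    # region ahead of fingers along the rack: tool -x side
    m=(L[...,0]<-.005)&(L[...,0]>-.17)&(abs(L[...,1])<.035)&(L[...,2]>-.09)&(L[...,2]<.02)
    P=L[m]; lo=np.percentile(P[:,2],5)
    cap=P[(P[:,2]<-.045)]
    return T,s,L,m,P,cap
E
python3 - <<'E'
from h import *
T,s,L,m,P,cap=held(); go((.5,0,.3,down(180)))
print(m.sum(),[(round(a,3),int(n)) for n,a in zip(*np.histogram(P[:,2],np.arange(-.09,.02,.006)))])
# all rack pixels: cap-top profile along x
for x0 in np.arange(-.17,.03,.02):
    k=(L[...,0]>x0)&(L[...,0]<x0+.02)&(abs(L[...,1])<.016)&(L[...,2]>-.09)&(L[...,2]<.02)
    if k.sum()>20: print(round(x0+.01,3),k.sum(),np.percentile(L[...,2][k],[5,20,50]).round(4))
E
```

```text
t 6.65 at [ 0.4449 -0.3025  0.1794] rpy [1.800e+02 1.000e-01 1.539e+02] F [ 0.1  0.1 -3.1] w 0.0504
shift [  8.36  29.59 -12.06] turn [  0.    0.1 -26.1]
3537 [(np.float64(-0.09), 0), (np.float64(-0.084), 0), (np.float64(-0.078), 0), (np.float64(-0.072), 690), (np.float64(-0.066), 930), (np.float64(-0.06), 385), (np.float64(-0.054), 160), (np.float64(-0.048), 1040), (np.float64(-0.042), 332), (np.float64(-0.036), 0), (np.float64(-0.03), 0), (np.float64(-0.024), 0), (np.float64(-0.018), 0), (np.float64(-0.012), 0), (np.float64(-0.006), 0), (np.float64(0.0), 0), (np.float64(0.006), 0), (np.float64(0.012), 0)]
-0.04 336 [-0.0432 -0.0428 -0.0424]
-0.02 1587 [-0.0684 -0.0657 -0.0549]
-0.0 3485 [-0.0891 -0.0687 -0.0679]
0.02 6292 [-0.0686 -0.0628 -0.0428]
```

```bash
python3 - <<'E'
from h import *
q=down(180); go((.432,-.12,.18,q),(.435,.0385,.127,q))
E
```

```text
t 6.65 at [ 0.4449 -0.3025  0.1794] rpy [1.800e+02 1.000e-01 1.539e+02] F [ 0.1  0.1 -3.1] w 0.0504
shift [ 9.19 15.81 -0.07] turn [  0.    0.1 -26.1]
shift [15.91 30.17  5.23] turn [  0.    0.1 -26.1]
```

Request:
carry_out:
  steps:
    - {"ax": 0, "ay": 0, "az": -2, "x": 1, "y": 1.5, "z": 0, "gripper": 40}
    - {"ax": 0, "ay": 0, "az": -6, "x": 2.5, "y": 4, "z": 0, "gripper": 40}
    - {"ax": 0, "ay": 0, "az": -11, "x": 4.5, "y": 7.5, "z": 0, "gripper": 40}
    - {"ax": 0, "ay": 0, "az": -16, "x": 6.3, "y": 11, "z": 0, "gripper": 40}
    - {"ax": 0, "ay": 0, "az": -20, "x": 8, "y": 14, "z": 0, "gripper": 40}

```text
time: 7.07
tool_pos: [0.4329, -0.1388, 0.1768]
tcp_rot: [3.142, -0.004, 3.04]
ft_force: [1.1, 0.6, -2.8]
grip_width: 0.05
```

Request:
carry_out:
  steps:
    - {"ax": 0, "ay": 0, "az": -3, "x": 0.3, "y": 1, "z": 0, "gripper": 40}
    - {"ax": 0, "ay": 0, "az": -6, "x": 0.5, "y": 2, "z": 0, "gripper": 40}
    - {"ax": 0, "ay": 0, "az": -6, "x": 0.5, "y": 2, "z": 0, "gripper": 40}
    - {"ax": 0, "ay": 0, "az": -6, "x": 0.5, "y": 2, "z": 0, "gripper": 40}

```text
time: 7.4
tool_pos: [0.4312, -0.1217, 0.1781]
tcp_rot: [-3.141, -0.001, 3.138]
ft_force: [0.4, -2.0, -2.3]
grip_width: 0.0498
```

```bash
python3 - <<'E'
from h import *
q=down(180); go((.432,-.04,.16,q),(.437,.0385,.127,q))
E
```

```text
t 7.4 at [ 0.4312 -0.1217  0.1781] rpy [-1.800e+02 -1.000e-01  1.798e+02] F [ 0.4 -2.  -2.3] w 0.0498
shift [-0.05  8.17  1.81] turn [-0.  -0.1 -0.2]
shift [-0.52 16.02  5.11] turn [-0.  -0.1 -0.2]
```

Request:
carry_out:
  steps:
    - {"ax": 0, "ay": 0, "az": -0.2, "x": -0.2, "y": 3, "z": 0.5, "gripper": 40}
    - {"ax": 0, "ay": 0, "az": -0.2, "x": -0.3, "y": 6, "z": 1.5, "gripper": 40}
    - {"ax": 0, "ay": 0, "az": -0.2, "x": -0.3, "y": 9, "z": 2.5, "gripper": 40}
    - {"ax": 0, "ay": 0, "az": -0.2, "x": -0.4, "y": 12.5, "z": 3.5, "gripper": 40}
    - {"ax": 0, "ay": 0, "az": -0.2, "x": -0.5, "y": 15, "z": 4.5, "gripper": 40}

```text
time: 7.82
tool_pos: [0.4373, 0.0297, 0.1331]
tcp_rot: [3.141, -0.0, 3.139]
ft_force: [0.9, 0.3, -2.9]
grip_width: 0.0502
```

Request:
carry_out:
  steps:
    - {"ax": 0, "ay": 0, "az": 0, "x": 0, "y": 1, "z": 0.5, "gripper": 40}
    - {"ax": 0, "ay": 0, "az": 0, "x": 0, "y": 1, "z": 0.5, "gripper": 40}
    - {"ax": 0, "ay": 0, "az": 0, "x": 0, "y": 1, "z": 0.5, "gripper": 40}
    - {"ax": 0, "ay": 0, "az": 0, "x": 0, "y": 1, "z": 0.5, "gripper": 40}

```text
time: 8.15
tool_pos: [0.4376, 0.0366, 0.1291]
tcp_rot: [-3.141, 0.0, 3.139]
ft_force: [0.2, -0.2, -3.2]
grip_width: 0.0502
```

```bash
python3 - <<'E'
from h import *
q=down(180); go((.437,.0385,.127,q))
grab('top'); grab('side')
p=load('top')[0]; a=cv2.resize(p[30:280,180:330],None,fx=2.2,fy=2.2,interpolation=cv2.INTER_CUBIC)
p=load('side')[0]; b=cv2.resize(p[40:240,200:420],None,fx=2,fy=2,interpolation=cv2.INTER_CUBIC)
o=np.zeros((550,780,3),np.uint8); o[:a.shape[0],:a.shape[1]]=a; o[:400,335:775]=b
cv2.imwrite('pics/pre.png',o[:,:,::-1])
p,d,W,K=load('top'); X=cloud(d,W,K)
for u in range(258,276,3):
    print(u,[tuple((X[v,u]*1000).round().astype(int).tolist()) for v in (150,160,164,166,168,170,174,180,190)])
E
```

```text
t 8.15 at [0.4376 0.0366 0.1291] rpy [-180.     0.   179.8] F [ 0.2 -0.2 -3.2] w 0.0502
shift [0.06 0.19 0.21] turn [-0.   0.  -0.2]
258 [(632, 39, 209), (611, 39, 209), (603, 39, 209), (613, 54, 117), (608, 53, 119), (604, 54, 117), (588, 45, 167), (572, 41, 192), (550, 40, 198)]
261 [(632, 33, 209), (611, 33, 207), (602, 32, 213), (613, 47, 118), (608, 47, 118), (604, 47, 117), (588, 39, 169), (575, 39, 166), (553, 39, 167)]
264 [(631, 26, 211), (611, 26, 211), (602, 25, 214), (613, 40, 118), (608, 40, 119), (604, 40, 119), (588, 32, 167), (572, 28, 193), (551, 29, 191)]
267 [(631, 20, 210), (611, 20, 211), (603, 20, 209), (613, 33, 120), (608, 33, 121), (604, 33, 120), (584, 22, 196), (571, 22, 194), (550, 22, 195)]
270 [(631, 14, 210), (611, 14, 211), (603, 14, 208), (613, 26, 120), (608, 26, 119), (604, 26, 118), (588, 19, 168), (572, 16, 193), (551, 16, 193)]
273 [(632, 8, 210), (611, 8, 208), (602, 7, 213), (613, 19, 119), (608, 19, 122), (604, 19, 120), (588, 13, 169), (575, 13, 168), (553, 13, 167)]
```

View pics/pre.png

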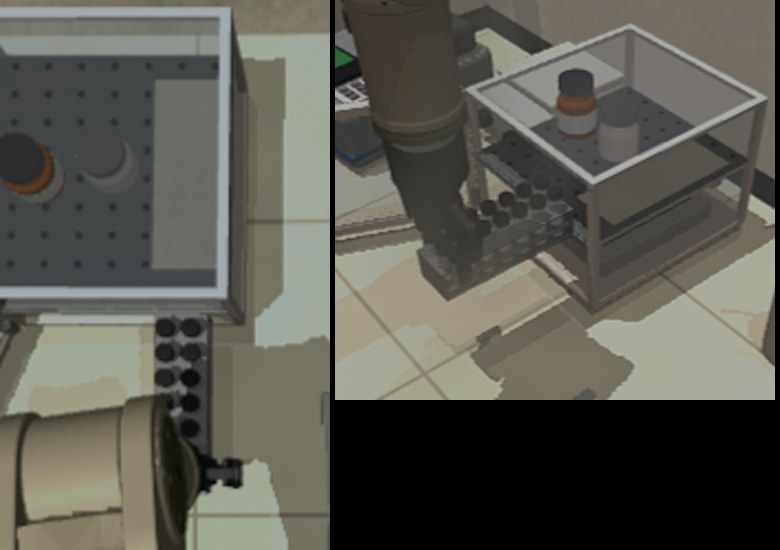

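Request:
carry_out:
  steps:
    - {"ax": 0, "ay": 0, "az": -0.2, "x": -1, "y": 0.2, "z": 0, "gripper": 40}
    - {"ax": 0, "ay": 0, "az": -0.2, "x": -2.5, "y": 0.2, "z": 0, "gripper": 40}
    - {"ax": 0, "ay": 0, "az": -0.2, "x": -4, "y": 0.2, "z": 0, "gripper": 40}
    - {"ax": 0, "ay": 0, "az": -0.2, "x": -5.5, "y": 0.2, "z": 0, "gripper": 40}
    - {"ax": 0, "ay": 0, "az": -0.2, "x": -7, "y": 0.2, "z": 0, "gripper": 40}

```text
time: 8.67
tool_pos: [0.5087, 0.0404, 0.1292]
tcp_rot: [3.142, 0.001, -3.138]
ft_force: [0.4, -0.8, -2.5]
grip_width: 0.0505
```

Request:
carry_out:
  steps:
    - {"ax": 0, "ay": 0, "az": 0, "x": -1.5, "y": 0, "z": 0, "gripper": 40}
    - {"ax": 0, "ay": 0, "az": 0, "x": -3, "y": 0, "z": 0, "gripper": 40}
    - {"ax": 0, "ay": 0, "az": 0, "x": -4.3, "y": 0, "z": 0, "gripper": 40}
    - {"ax": 0, "ay": 0, "az": 0, "x": -4.9, "y": 0, "z": 0, "gripper": 40}
    - {"ax": 0, "ay": 0, "az": 0, "x": -4.9, "y": 0, "z": 0, "gripper": 40}

```text
time: 9.08
tool_pos: [0.5575, 0.0406, 0.1288]
tcp_rot: [-3.141, 0.001, -3.138]
ft_force: [0.1, 0.4, -2.6]
grip_width: 0.0501
```

Request:
carry_out:
  steps:
    - {"ax": 0, "ay": 0, "az": 0, "x": 0, "y": 0, "z": 0.3, "gripper": 40}
    - {"ax": 0, "ay": 0, "az": 0, "x": 0, "y": 0, "z": 0.6, "gripper": 40}
    - {"ax": 0, "ay": 0, "az": 0, "x": 0, "y": 0, "z": 0.6, "gripper": 40}

```text
time: 9.33
tool_pos: [0.555, 0.0411, 0.1221]
tcp_rot: [3.142, -0.002, -3.137]
ft_force: [-0.2, -0.4, -3.3]
grip_width: 0.0503
```

```bash
python3 - <<'E'
from h import *
go((.557,.0385,.119,down(180)))
E
```

```text
t 9.33 at [0.555  0.0411 0.1221] rpy [ 1.800e+02 -1.000e-01 -1.797e+02] F [-0.2 -0.4 -3.3] w 0.0503
shift [-0.2  -0.26  0.3 ] turn [ 0.  -0.1  0.3]
```

Lower the last bit until the shelf takes the weight.

Request:
carry_out:
  steps:
    - {"ax": 0, "ay": 0, "az": 0.3, "x": -0.2, "y": -0.2, "z": 0.15, "gripper": 40}
    - {"ax": 0, "ay": 0, "az": 0.3, "x": -0.2, "y": -0.2, "z": 0.3, "gripper": 40}
    - {"ax": 0, "ay": 0, "az": 0.3, "x": -0.2, "y": -0.2, "z": 0.3, "gripper": 40}

```text
time: 9.58
tool_pos: [0.5582, 0.0389, 0.1203]
tcp_rot: [3.142, 0.001, 3.14]
ft_force: [-0.8, -0.3, -0.4]
grip_width: 0.0503
```

```bash
python3 - <<'E'
from h import *
go((.557,.0385,.117,down(180)))
E
```

```text
t 9.58 at [0.5582 0.0389 0.1203] rpy [180.    0.  179.9] F [-0.8 -0.3 -0.4] w 0.0503
shift [ 0.12 -0.04  0.33] turn [ 0.   0.  -0.1]
```

Request:
carry_out:
  steps:
    - {"ax": 0, "ay": 0, "az": 0, "x": 0, "y": 0, "z": 0, "gripper": 65}
    - {"ax": 0, "ay": 0, "az": 0, "x": 0, "y": 0, "z": 0, "gripper": 80}
    - {"ax": 0, "ay": 0, "az": 0, "x": 0, "y": 0, "z": 0, "gripper": 85}
    - {"ax": 0, "ay": 0, "az": 0, "x": 0, "y": 0, "z": 0, "gripper": 85}

```text
time: 9.92
tool_pos: [0.5582, 0.0393, 0.1201]
tcp_rot: [3.141, 0.0, 3.141]
ft_force: [-0.3, -0.5, 0.2]
grip_width: 0.0725
```

Request:
carry_out:
  steps:
    - {"ax": 0, "ay": 0, "az": 0, "x": 1, "y": 0, "z": 0, "gripper": 85}
    - {"ax": 0, "ay": 0, "az": 0, "x": 3, "y": 0, "z": 0, "gripper": 85}
    - {"ax": 0, "ay": 0, "az": 0, "x": 6, "y": 0, "z": 0, "gripper": 85}
    - {"ax": 0, "ay": 0, "az": 0, "x": 9, "y": 0, "z": 0, "gripper": 85}
    - {"ax": 0, "ay": 0, "az": 0, "x": 9, "y": 0, "z": 0, "gripper": 85}

```text
time: 10.33
tool_pos: [0.4628, 0.039, 0.1188]
tcp_rot: [3.141, -0.005, 3.141]
ft_force: [0.2, -0.4, 0.6]
grip_width: 0.0727
```

```bash
python3 - <<'E'
from h import *
p,d,W,K=grab('wrist'); X=cloud(d,W,K); T,s=tool(); go((.45,.0385,.2,None))
m=(X[...,0]>.49)&(X[...,0]<.62)&(X[...,1]>-.02)&(X[...,1]<.1)&(X[...,2]>.15)&(X[...,2]<.175)
P=X[m]; print(m.sum(),'x',np.percentile(P[:,0],[0.5,2,98]).round(4),'y',np.percentile(P[:,1],[1,99]).round(4),'z',np.median(P[:,2]))
k=(X[...,0]<.56)&m; r=cv2.minAreaRect(X[k][:,:2].astype(np.float32)); print(r)
E
```

```text
t 10.38 at [0.4657 0.0394 0.1197] rpy [ 1.799e+02 -1.000e-01  1.800e+02] F [ 0.5 -0.4  0. ] w 0.0724
shift [ 1.58 -0.08 -8.03] turn [0. 0. 0.]Traceback (most recent call last):
  File "<stdin>", line 4, in <module>
    return _quantile_unchecked(
        a, q, axis, out, overwrite_input, method, keepdims, weights)
    return _ureduce(a,
                    func=_quantile_ureduce_func,
    ...<5 lines>...
                    overwrite_input=overwrite_input,
                    method=method)
    r = func(a, **kwargs)
    result = _quantile(arr,
                       quantiles=q,
    ...<2 lines>...
                       out=out,
                       weights=wgt)
    slices_having_nans = np.isnan(arr[-1, ...])
                                  ~~~^^^^^^^^^
IndexError: index -1 is out of bounds for axis 0 with size 0
```

Request:
carry_out:
  steps:
    - {"ax": 0, "ay": -3, "az": 0, "x": 1, "y": 0, "z": -1.5, "gripper": 20}
    - {"ax": 0, "ay": -10, "az": 0, "x": 1, "y": 0, "z": -3, "gripper": 20}
    - {"ax": 0, "ay": -17, "az": 0, "x": 1, "y": 0, "z": -4, "gripper": 20}
    - {"ax": 0, "ay": -24, "az": 0, "x": 1, "y": 0, "z": -5, "gripper": 20}
    - {"ax": 0, "ay": -30, "az": 0, "x": 1, "y": 0, "z": -5, "gripper": 20}

```text
time: 10.8
tool_pos: [0.4608, 0.0444, 0.1681]
tcp_rot: [3.126, 0.379, -3.139]
ft_force: [0.9, 0.5, 0.6]
grip_width: 0.0172
```

Request:
carry_out:
  steps:
    - {"ax": 0, "ay": -7, "az": 0, "x": 0, "y": 0, "z": 0, "gripper": 20}
    - {"ax": 0, "ay": -14, "az": 0, "x": 0, "y": 0, "z": 0, "gripper": 20}
    - {"ax": 0, "ay": -21, "az": 0, "x": 0, "y": 0, "z": 0, "gripper": 20}
    - {"ax": 0, "ay": -27, "az": 0, "x": 0, "y": 0, "z": 0, "gripper": 20}
    - {"ax": 0, "ay": -27, "az": 0, "x": 0, "y": 0, "z": 0, "gripper": 20}

```text
time: 11.22
tool_pos: [0.5356, 0.0565, 0.1852]
tcp_rot: [3.138, 0.742, 3.13]
ft_force: [0.2, -0.3, 0.8]
grip_width: 0.0169
```

```bash
python3 - <<'E'
from h import *
go((.5,.0385,.165,down(180)*R.from_euler('y',-60,degrees=True)))
print(tool()[1]['joint_positions'].round(2))
p,d,W,K=grab('wrist','wt.png'); X=cloud(d,W,K); L=(X-tool()[0][:3,3])@tool()[0][:3,:3]
k=(abs(L[...,1])<.04)&(abs(L[...,0])<.02)&(L[...,2]<.03)&(L[...,2]>-.09); print('tips tool z',np.percentile(L[...,2][k],[90,98,99.5,100]).round(4),'y',np.percentile(L[...,1][k],[1,99]).round(3))
for n in ['side','top']:
    p,d,W,K=grab(n); X=cloud(d,W,K)
    m=(X[...,0]>.49)&(X[...,0]<.6)&(X[...,1]>.0)&(X[...,1]<.075)&(X[...,2]>.13)&(X[...,2]<.2)
    P=X[m]; print(n,m.sum())
    if m.sum(): print(n,m.sum(),'x',np.percentile(P[:,0],[0.5,2,98]).round(4),'y',np.percentile(P[:,1],[1,99]).round(4),'z',np.percentile(P[:,2],[2,50,98]).round(3))
    b=(m&(X[...,2]>.155)&(X[...,2]<.175)); 
    if b.sum()>10: print('body x min',X[b][:,0].min(),'y',X[b][:,1].min(),X[b][:,1].max())
a=cv2.resize(load('top')[0][30:280,180:330],None,fx=2.2,fy=2.2); b=cv2.resize(load('side')[0][40:240,200:420],None,fx=2,fy=2,interpolation=cv2.INTER_CUBIC)
o=np.zeros((550,780,3),np.uint8); o[:a.shape[0],:a.shape[1]]=a; o[:400,335:775]=b
cv2.imwrite('pics/tilt.png',o[:,:,::-1])
E
```

```text
t 11.22 at [0.5356 0.0565 0.1852] rpy [179.8  42.5 179.4] F [ 0.2 -0.3  0.8] w 0.0169
shift [ 3.97 -1.84 -0.91] turn [ -0.3 -17.5  -0.4]
[ 0.35 -0.25 -0.57  2.32  0.14  0.31  1.19]
tips tool z [0.0127 0.0223 0.0258 0.0299] y [-0.04  0.04]
side 884
side 884 x [0.5254 0.537  0.5988] y [0.0122 0.0618] z [0.132 0.164 0.188]
body x min 0.5369751294237656 y 0.011710200719270647 0.06338781851489528
top 769
top 769 x [0.5209 0.5376 0.5982] y [0.0138 0.0644] z [0.141 0.162 0.189]
body x min 0.5386230699362231 y 0.013528212249407714 0.064319177378293
```

View pics/tilt.png

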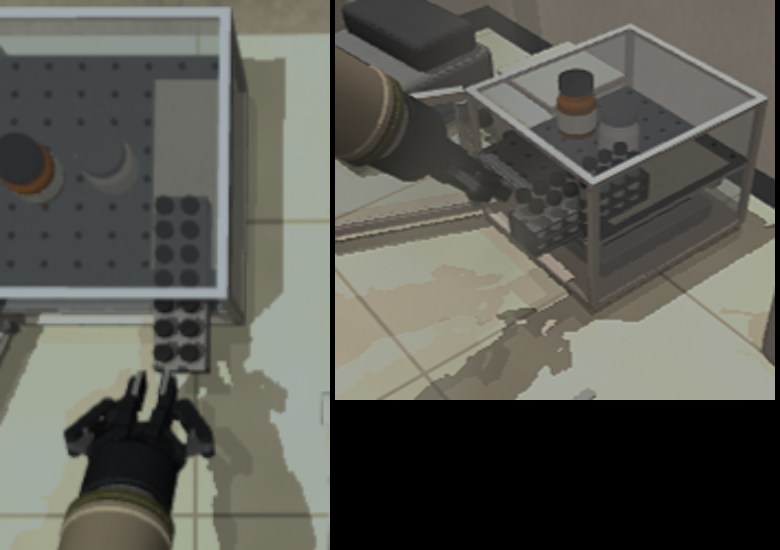

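```bash
cat >> h.py <<'E'
def fwd(th): return down(180)*R.from_euler('y',-th,degrees=True)
def tip(x,z,th,y=.0385):
    t=np.radians(th); return (x+.011*np.sin(t),y,z-.011*np.cos(t),fwd(th))
E
python3 - <<'E'
from h import *
go(tip(.505,.19,30),tip(.505,.148,30))
E
```

```text
t 11.37 at [0.5343 0.0547 0.1841] rpy [179.9  42.2 179.3] F [-0.6 -0.6 -0.2] w 0.0169
shift [ 2.   -1.65 -1.32] turn [-0.3 12.2 -0.6]
shift [ 4.82 -1.65  1.79] turn [-0.3 12.2 -0.6]
```

Request:
carry_out:
  steps:
    - {"ax": 0, "ay": 6, "az": -0.6, "x": 1, "y": -1, "z": -0.7, "gripper": 20}
    - {"ax": 0, "ay": 12, "az": -0.6, "x": 2, "y": -1.6, "z": -1.3, "gripper": 20}
    - {"ax": 0, "ay": 12, "az": -0.6, "x": 2, "y": -1.6, "z": -1.3, "gripper": 20}
    - {"ax": 0, "ay": 12, "az": -0.6, "x": 2, "y": -1.6, "z": -1.3, "gripper": 20}

```text
time: 11.7
tool_pos: [0.5114, 0.0408, 0.1807]
tcp_rot: [-3.139, 0.53, -3.14]
ft_force: [0.2, 0.2, -0.4]
grip_width: 0.0168
```

```bash
python3 - <<'E'
from h import *
go(tip(.51,.19,30),tip(.51,.148,30)); print(tool()[1]['joint_positions'].round(2))
E
```

```text
t 11.7 at [0.5114 0.0408 0.1807] rpy [-179.8   30.4 -179.9] F [ 0.2  0.2 -0.4] w 0.0168
shift [-0.35 -0.23  0.23] turn [-0.1  0.4  0.1]
shift [ 1.78 -0.22  3.85] turn [-0.1  0.4  0.1]
[ 0.23 -0.2  -0.4   2.2   0.03  0.61  1.37]
```

Request:
carry_out:
  steps:
    - {"ax": 0, "ay": 0, "az": 0, "x": 0.6, "y": -0.2, "z": 1.3, "gripper": 20}
    - {"ax": 0, "ay": 0, "az": 0, "x": 1.2, "y": -0.2, "z": 2.6, "gripper": 20}
    - {"ax": 0, "ay": 0, "az": 0, "x": 1.8, "y": -0.2, "z": 3.8, "gripper": 20}
    - {"ax": 0, "ay": 0, "az": 0, "x": 1.8, "y": -0.2, "z": 3.8, "gripper": 20}

```text
time: 12.03
tool_pos: [0.5117, 0.0386, 0.1345]
tcp_rot: [-3.137, 0.525, -3.138]
ft_force: [-0.3, -0.5, -0.5]
grip_width: 0.0174
```

```bash
python3 - <<'E'
from h import *
go(tip(.525,.148,32),tip(.55,.148,36),tip(.575,.148,43),tip(.6,.148,52),tip(.61,.148,57)); print(tool()[1]['joint_positions'].round(2))
E
```

```text
t 12.03 at [0.5117 0.0386 0.1345] rpy [-179.7   30.1 -179.8] F [-0.3 -0.5 -0.5] w 0.0174
shift [-1.87 -0.02  0.6 ] turn [-0.2 -1.9  0.2]
shift [-4.11 -0.02  1.84] turn [-0.2 -5.9  0.2]
shift [-6.41 -0.02  3.07] turn [ -0.2 -12.9   0.2]
shift [-8.74 -0.03  4.27] turn [ -0.2 -21.9   0.2]
shift [-9.69 -0.03  4.73] turn [ -0.1 -26.9   0.2]
[ 0.25 -0.13 -0.43  2.26  0.09  0.49  1.31]
```

Request:
carry_out:
  steps:
    - {"ax": 0, "ay": -1, "az": 0, "x": -1, "y": 0, "z": 0.3, "gripper": 20}
    - {"ax": 0, "ay": -2, "az": 0, "x": -1.9, "y": 0, "z": 0.6, "gripper": 20}
    - {"ax": 0, "ay": -3.5, "az": 0, "x": -2.7, "y": 0, "z": 1.1, "gripper": 20}
    - {"ax": 0, "ay": -4.7, "az": 0, "x": -3.4, "y": 0, "z": 1.5, "gripper": 20}
    - {"ax": 0, "ay": -6, "az": 0, "x": -4.1, "y": 0, "z": 1.85, "gripper": 20}

```text
time: 12.45
tool_pos: [0.5605, 0.0386, 0.1446]
tcp_rot: [-3.137, 0.637, -3.139]
ft_force: [-1.5, -0.4, 1.4]
grip_width: 0.0168
```

```bash
python3 - <<'E'
from h import *
go(tip(.55,.148,36),tip(.575,.148,43),tip(.6,.148,52),tip(.61,.148,57)); print(tool()[1]['joint_positions'].round(2))
for n in ['side','top']:
    p,d,W,K=grab(n); X=cloud(d,W,K)
    m=(X[...,0]>.49)&(X[...,0]<.6)&(X[...,1]>.0)&(X[...,1]<.075)&(X[...,2]>.157)&(X[...,2]<.163)
    P=X[m]; print(n,m.sum(),'x',np.percentile(P[:,0],[0.5,2,5,10]).round(4),'y',np.percentile(P[:,1],[1,99]).round(4))
E
```

```text
t 12.45 at [0.5605 0.0386 0.1446] rpy [-179.7   36.5 -179.8] F [-1.5 -0.4  1.4] w 0.0168
shift [ 0.65 -0.01  0.2 ] turn [-0.2  0.5  0.1]
shift [-1.49 -0.01  1.69] turn [-0.2 -6.5  0.2]
shift [-3.67 -0.01  3.14] turn [ -0.2 -15.5   0.2]
shift [-4.57 -0.01  3.71] turn [ -0.1 -20.5   0.2]
[ 0.29 -0.08 -0.47  2.24  0.25  0.35  1.17]
side 115 x [0.5395 0.5415 0.5598 0.5615] y [0.0117 0.0629]
top 225 x [0.5451 0.5609 0.5627 0.5629] y [0.0137 0.0642]
```

Request:
carry_out:
  steps:
    - {"ax": 0, "ay": -3, "az": 0, "x": -0.7, "y": 0, "z": 0.9, "gripper": 20}
    - {"ax": 0, "ay": -6.5, "az": 0, "x": -1.5, "y": 0, "z": 1.7, "gripper": 20}
    - {"ax": 0, "ay": -9.5, "az": 0, "x": -2.2, "y": 0, "z": 2.2, "gripper": 20}
    - {"ax": 0, "ay": -12.5, "az": 0, "x": -2.9, "y": 0, "z": 2.7, "gripper": 20}
    - {"ax": 0, "ay": -15.5, "az": 0, "x": -3.7, "y": 0, "z": 3.1, "gripper": 20}

```text
time: 12.97
tool_pos: [0.5867, 0.0228, 0.1324]
tcp_rot: [-3.081, 0.769, -3.125]
ft_force: [-1.4, -0.0, 1.2]
grip_width: 0.0172
```

```bash
python3 - <<'E'
from h import *
go(tip(.61,.15,57),tip(.625,.15,60),tip(.64,.15,62),tip(.648,.15,64)); print(tool()[1]['joint_positions'].round(2))
E
```

```text
t 12.97 at [0.5867 0.0228 0.1324] rpy [-176.5   44.1 -179.1] F [-1.4 -0.   1.2] w 0.0172
shift [-3.16  1.6   1.35] turn [ -2.7 -12.9   1. ]
shift [-4.3   1.63  2.38] turn [ -2.7 -15.9   1.1]
shift [-5.41  1.67  3.41] turn [ -2.7 -17.9   1.1]
shift [-6.02  1.69  3.96] turn [ -2.7 -19.9   1.2]
[ 0.58 -0.01 -0.78  2.31  1.13  0.21  0.31]
```

```bash
cat >> h.py <<'E'
def rack():
    for n in ['top','side']:
        p,d,W,K=grab(n); X=cloud(d,W,K)
        m=(X[...,0]>.49)&(X[...,0]<.602)&(X[...,1]>.0)&(X[...,1]<.078)&(X[...,2]>.156)&(X[...,2]<.164)
        P=X[m]
        if m.sum()>15: print(n,m.sum(),'x',np.percentile(P[:,0],[0.5,2,5,10]).round(4),'y',np.percentile(P[:,1],[1,99]).round(4))
E
python3 - <<'E'
from h import *
rack(); go(tip(.565,.15,38),tip(.6,.146,43))
p=load('top')[0]; a=cv2.resize(p[30:280,180:330],None,fx=2.2,fy=2.2,interpolation=cv2.INTER_CUBIC)
b=cv2.resize(load('side')[0][40:240,200:420],None,fx=2,fy=2,interpolation=cv2.INTER_CUBIC)
o=np.zeros((550,780,3),np.uint8); o[:a.shape[0],:a.shape[1]]=a; o[:400,335:775]=b
cv2.imwrite('pics/push.png',o[:,:,::-1])
E
```

```text
top 186 x [0.5498 0.5585 0.5649 0.5689] y [0.0028 0.0555]
side 133 x [0.5576 0.5588 0.5624 0.5698] y [0.0008 0.053 ]
t 13.07 at [0.586  0.0215 0.1311] rpy [-176.5   43.9 -179.1] F [-0.5  0.2  0.3] w 0.0168
shift [ 0.29  1.62 -1.81] turn [-2.9  5.9  0.5]
shift [-2.05  1.73  0.91] turn [-2.9  0.9  0.6]
```

View pics/push.png

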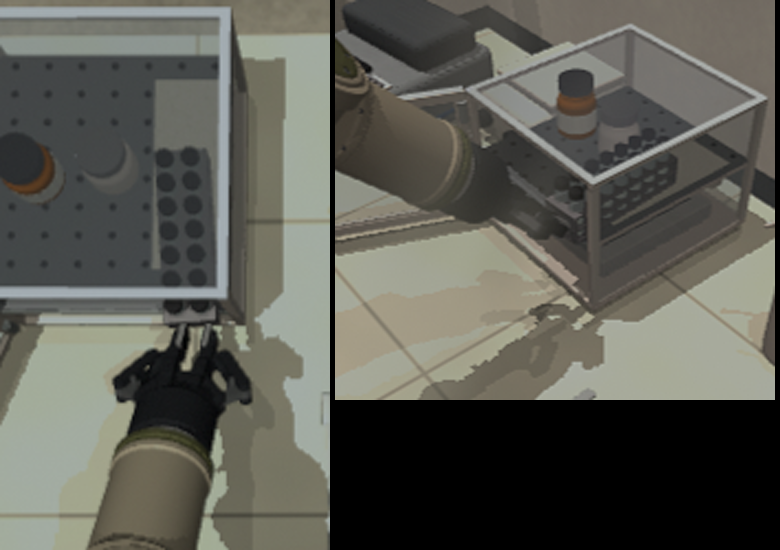

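Request:
carry_out:
  steps:
    - {"ax": -1, "ay": 2, "az": 0, "x": 0.6, "y": 0.2, "z": -0.6, "gripper": 20}
    - {"ax": -2, "ay": 4, "az": 0.3, "x": 0.8, "y": 0.5, "z": -1.4, "gripper": 30}
    - {"ax": -2.9, "ay": 6, "az": 0.5, "x": 0.8, "y": 0.7, "z": -2.2, "gripper": 30}
    - {"ax": -2.9, "ay": 6, "az": 0.5, "x": 0.8, "y": 0.7, "z": -2.2, "gripper": 30}
    - {"ax": -2.9, "ay": 6, "az": 0.5, "x": 0.8, "y": 0.7, "z": -2.2, "gripper": 30}

```text
time: 13.48
tool_pos: [0.5653, 0.0309, 0.1422]
tcp_rot: [3.137, 0.662, 3.139]
ft_force: [0.6, -0.9, -1.2]
grip_width: 0.0256
```

```bash
python3 - <<'E'
from h import *
go(tip(.56,.15,38,.029),tip(.575,.148,38,.029),tip(.59,.146,38,.029),tip(.6,.146,39,.029)); print(tool()[1]['joint_positions'].round(2)); rack()
E
```

```text
t 13.48 at [0.5653 0.0309 0.1422] rpy [179.7  37.9 179.9] F [ 0.6 -0.9 -1.2] w 0.0256
shift [-0.06 -0.19  0.15] turn [ 0.2 -0.1 -0.1]
shift [-1.12 -0.19  1.23] turn [ 0.2 -0.1 -0.1]
shift [-2.18 -0.19  2.31] turn [ 0.2 -0.1 -0.1]
shift [-2.99 -0.2   2.93] turn [ 0.2 -1.1 -0.1]
[ 0.49 -0.07 -0.64  2.26  0.19  0.29  1.25]
top 154 x [0.5404 0.5449 0.5496 0.5581] y [0.004  0.0557]
side 118 x [0.5431 0.5437 0.5509 0.5838] y [0.0019 0.053 ]
```

Request:
carry_out:
  steps:
    - {"ax": 0, "ay": 0, "az": 0, "x": -0.7, "y": -0.2, "z": 0.8, "gripper": 30}
    - {"ax": 0, "ay": 0, "az": 0, "x": -1.4, "y": -0.2, "z": 1.6, "gripper": 30}
    - {"ax": 0, "ay": 0, "az": 0, "x": -2.0, "y": -0.2, "z": 2.2, "gripper": 30}
    - {"ax": 0, "ay": 0, "az": 0, "x": -2.6, "y": -0.2, "z": 2.7, "gripper": 30}
    - {"ax": 0, "ay": -1, "az": 0, "x": -3.1, "y": -0.2, "z": 3.1, "gripper": 30}

```text
time: 14.0
tool_pos: [0.6098, 0.0282, 0.1362]
tcp_rot: [3.141, 0.681, 3.14]
ft_force: [-2.3, -0.7, 0.4]
grip_width: 0.0257
```

```bash
python3 - <<'E'
from h import *
go(tip(.6,.146,40,.029),tip(.61,.146,41,.029),tip(.62,.146,43,.029),tip(.63,.146,45,.029)); print(tool()[1]['joint_positions'].round(2)); rack()
E
```

```text
t 14.0 at [0.6098 0.0282 0.1362] rpy [179.9  39.  179.9] F [-2.3 -0.7  0.4] w 0.0257
shift [ 0.12  0.08 -0.28] turn [ 0.  -1.  -0.1]
shift [-0.67  0.08  0.35] turn [ 0.  -2.  -0.1]
shift [-1.49  0.08  0.97] turn [ 0.  -4.  -0.1]
shift [-2.3   0.08  1.6 ] turn [ 0.  -6.  -0.1]
[ 0.49  0.05 -0.65  2.18  0.5   0.27  0.98]
side 16 x [0.5839 0.5841 0.5844 0.5854] y [0.0008 0.0069]
```

Request:
carry_out:
  steps:
    - {"ax": 0, "ay": -1, "az": 0, "x": -0.4, "y": 0.1, "z": 0.1, "gripper": 30}
    - {"ax": 0, "ay": -2, "az": 0, "x": -0.8, "y": 0.1, "z": 0.4, "gripper": 30}
    - {"ax": 0, "ay": -3, "az": 0, "x": -1.2, "y": 0.1, "z": 0.7, "gripper": 30}
    - {"ax": 0, "ay": -4, "az": 0, "x": -1.6, "y": 0.1, "z": 1.0, "gripper": 30}
    - {"ax": 0, "ay": -5, "az": 0, "x": -2.0, "y": 0.1, "z": 1.3, "gripper": 30}

```text
time: 14.52
tool_pos: [0.6317, 0.029, 0.1376]
tcp_rot: [3.141, 0.766, 3.141]
ft_force: [-31.8, 1.3, 15.1]
grip_width: 0.026
```

```bash
python3 - <<'E'
from h import *
go(tip(.63,.146,45,.029),tip(.64,.146,47,.029)); print(tool()[1]['joint_positions'].round(2))
p,d,W,K=grab('wrist','w3.png'); a=cv2.resize(grab('top')[0][30:200,150:330],None,fx=2.2,fy=2.2,interpolation=cv2.INTER_CUBIC)
b=cv2.resize(grab('side')[0][60:240,240:420],None,fx=2.1,fy=2.1,interpolation=cv2.INTER_CUBIC)
o=np.zeros((590,780,3),np.uint8); o[:a.shape[0],:a.shape[1]]=a; o[:b.shape[0],400:400+b.shape[1]]=b; o[390:590,:320]=cv2.resize(p,(320,200))
cv2.imwrite('pics/push2.png',o[:,:,::-1])
E
```

```text
t 14.52 at [0.6317 0.029  0.1376] rpy [180.   43.9 180. ] F [-31.8   1.3  15.1] w 0.026
shift [-0.48  0.    0.37] turn [-0.  -1.1 -0. ]
shift [-1.23  0.    1.07] turn [-0.  -3.1 -0. ]
[ 0.36  0.08 -0.54  2.21  0.98  0.18  0.5 ]
```

View pics/push2.png

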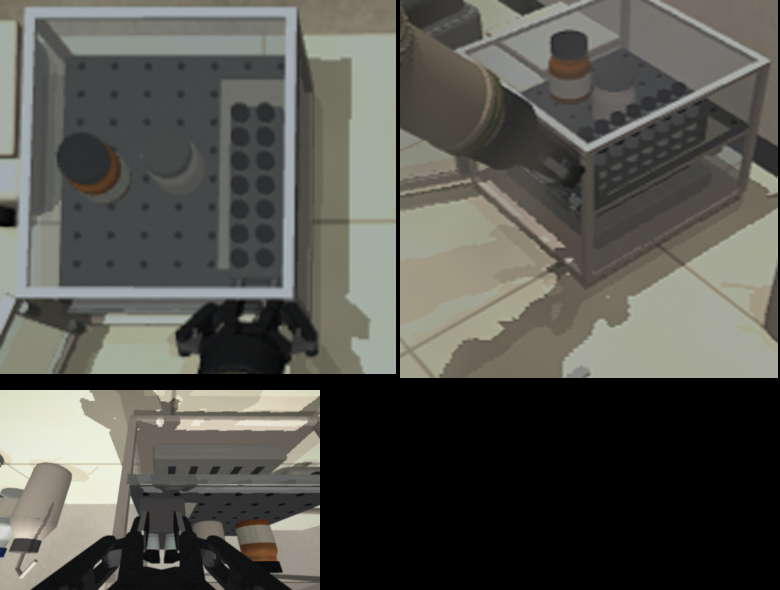

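Request:
carry_out:
  steps:
    - {"ax": 0, "ay": 1, "az": 0, "x": 0.5, "y": 0, "z": -0.5, "gripper": 30}
    - {"ax": 0, "ay": 2, "az": 0, "x": 1.2, "y": 0, "z": -1.2, "gripper": 30}
    - {"ax": 0, "ay": 3, "az": 0, "x": 2.2, "y": 0, "z": -2.2, "gripper": 30}
    - {"ax": 0, "ay": 4, "az": 0, "x": 3.4, "y": 0, "z": -3.4, "gripper": 30}
    - {"ax": 0, "ay": 6, "az": 0, "x": 5, "y": 0, "z": -5, "gripper": 30}

```text
time: 15.08
tool_pos: [0.5623, 0.0294, 0.1394]
tcp_rot: [3.14, 0.663, 3.141]
ft_force: [0.3, -0.2, 0.6]
grip_width: 0.0256
```

```bash
python3 - <<'E'
from h import *
go(tip(.56,.2,30,.1)); print(tool()[1]['joint_positions'].round(2))
for n in ['top','side']:
    p,d,W,K=grab(n)
    a=p
    uv=project([[.602,.0,.16],[.602,.06,.16],[.63,0,.16],[.63,.06,.16],[.64,.03,.16],[.804,.03,.16]],W,K).round(1); print(n,uv.tolist())
a=cv2.resize(load('top')[0][60:185,225:305],(368,575),interpolation=cv2.INTER_CUBIC)
b=cv2.resize(load('side')[0][80:200,300:380],(384,575),interpolation=cv2.INTER_CUBIC)
cv2.imwrite('pics/in.png',np.hstack([a,b])[:,:,::-1])
E
```

```text
t 15.08 at [0.5623 0.0294 0.1394] rpy [179.9  38.  180. ] F [ 0.3 -0.2  0.6] w 0.0256
shift [-3.4   7.06 -3.82] turn [ 0.1  8.  -0. ]
[ 0.49 -0.07 -0.64  2.27  0.2   0.28  1.24]
top [[279.5, 167.9], [251.9, 168.0], [279.5, 155.2], [252.0, 155.3], [265.8, 150.7], [266.3, 77.1]]
side [[325.6, 147.5], [309.7, 135.1], [335.0, 142.6], [318.9, 130.6], [330.1, 134.8], [379.5, 109.7]]
```

View pics/in.png

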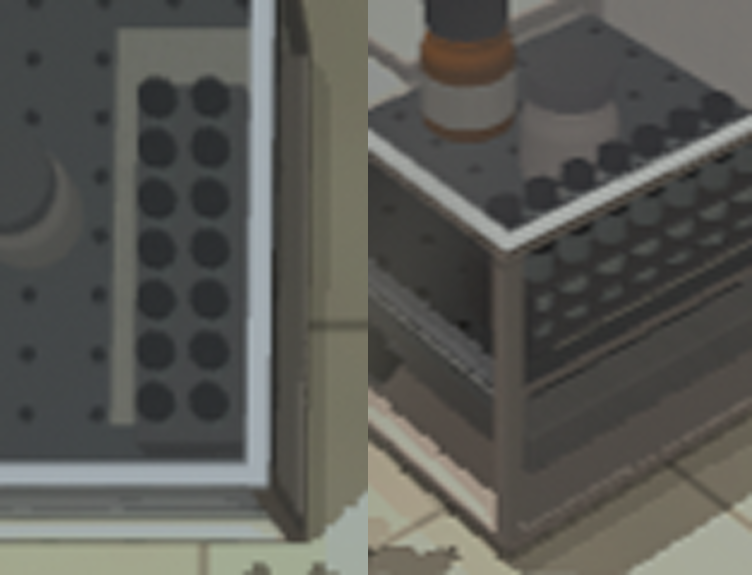

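```bash
python3 - <<'E'
from h import *
go((.53,.03,.2,fwd(30)),(.53,.03,.32,down(180)),(.50,.2,.32,down(180)),(.45,.42,.30,down(180)))
p,d,W,K=load('top'); X=cloud(d,W,K)
for x0 in np.arange(.34,.56,.02):
    r=[]
    for y0 in np.arange(.26,.5,.02):
        m=(X[...,0]>=x0)&(X[...,0]<x0+.02)&(X[...,1]>=y0)&(X[...,1]<y0+.02); r.append(int(1000*np.nanmax(X[...,2][m])) if m.any() else -1)
    print(round(x0,2),r)
E
```

```text
t 15.18 at [0.5615 0.0293 0.1399] rpy [179.9  38.  179.9] F [-0.1 -1.7  0.5] w 0.0254
shift [-1.22  0.07 -6.68] turn [ 0.   8.  -0.1]
shift [ -8.6    0.08 -16.13] turn [ 0.  38.  -0.1]
shift [ -6.21  17.08 -17.98] turn [ 0.  38.  -0.1]
shift [ -1.01  39.07 -19.48] turn [ 0.  38.  -0.1]
0.34 [3, 4, 4, 3, 4, 3, 4, 3, 2, 0, 3, 3]
0.36 [4, 2, 4, 2, 210, -1, -1, -1, -1, -1, 4, 4]
0.38 [5, 3, 2, 210, 210, -1, -1, -1, -1, 3, 3, 3]
0.4 [5, 4, 2, 210, 210, -1, -1, -1, -1, 4, 3, 4]
0.42 [3, 2, 210, 210, -1, -1, -1, -1, 3, 5, 3, 3]
0.44 [4, 5, 210, 209, -1, -1, -1, -1, 3, 3, 4, 3]
0.46 [3, 203, 211, 207, -1, -1, -1, 0, 4, 4, 5, 4]
0.48 [4, 210, 210, -1, -1, -1, -1, 3, 5, 3, 3, 5]
0.5 [3, 211, 209, -1, -1, -1, -1, 4, 4, 64, 106, 107]
0.52 [209, 210, -1, -1, -1, -1, 4, 2, 3, 95, 112, 113]
0.54 [210, 209, -1, -1, -1, -1, 2, 5, 4, 35, 110, 118]
0.56 [211, -1, -1, -1, -1, 3, 3, 5, 3, 4, 110, 116]
```

Request:
carry_out:
  steps:
    - {"ax": 0, "ay": 2, "az": 0, "x": 0, "y": 0, "z": -2.5, "gripper": 10}
    - {"ax": 0, "ay": 8, "az": 0, "x": -1.2, "y": 0, "z": -6, "gripper": 0}
    - {"ax": 0, "ay": 15, "az": 0, "x": -3.5, "y": 0, "z": -9.5, "gripper": 0}
    - {"ax": 0, "ay": 22, "az": 0, "x": -6, "y": 0, "z": -12.5, "gripper": 0}
    - {"ax": 0, "ay": 29, "az": 0, "x": -8.5, "y": 0, "z": -16, "gripper": 0}

```text
time: 15.6
tool_pos: [0.5345, 0.0292, 0.2747]
tcp_rot: [-3.139, 0.28, 3.141]
ft_force: [1.6, 1.2, -0.7]
grip_width: -0.0001
```

```bash
python3 - <<'E'
from h import *
go((.53,.03,.32,down(180)),(.50,.2,.32,down(180)),(.44,.42,.30,down(180))); print(tool()[1]['joint_positions'].round(2))
E
```

```text
t 15.6 at [0.5345 0.0292 0.2747] rpy [-179.8   16.1  180. ] F [ 1.6  1.2 -0.7] w -0.0001
shift [-0.82  0.07 -4.48] turn [-0.2 16.1 -0. ]
shift [ 2.07 17.07 -5.36] turn [-0.2 16.1 -0. ]
shift [ 8.39 39.07 -5.16] turn [-0.2 16.1 -0. ]
[ 0.42 -0.04 -0.55  1.76  0.02  1.13  1.44]
```

Request:
carry_out:
  steps:
    - {"ax": 0, "ay": 7, "az": 0, "x": -0.3, "y": 2, "z": -2.5, "gripper": 0}
    - {"ax": 0, "ay": 14, "az": 0, "x": 0, "y": 5, "z": -4.5, "gripper": 0}
    - {"ax": 0, "ay": 16, "az": 0, "x": 0.5, "y": 9, "z": -5, "gripper": 0}
    - {"ax": 0, "ay": 16, "az": 0, "x": 1, "y": 13, "z": -5.2, "gripper": 0}
    - {"ax": 0, "ay": 16, "az": 0, "x": 2, "y": 17, "z": -5.3, "gripper": 0}

```text
time: 16.02
tool_pos: [0.503, 0.201, 0.3173]
tcp_rot: [3.141, 0.004, 3.138]
ft_force: [0.3, 0.3, 0.0]
grip_width: -0.0
```

Request:
carry_out:
  steps:
    - {"ax": 0, "ay": 0, "az": 0, "x": 0.7, "y": 4, "z": 0, "gripper": 0}
    - {"ax": 0, "ay": 0, "az": 0, "x": 1.5, "y": 8, "z": 0, "gripper": 0}
    - {"ax": 0, "ay": 0, "az": 0, "x": 2.5, "y": 12, "z": 0, "gripper": 0}
    - {"ax": 0, "ay": 0, "az": 0, "x": 4, "y": 16, "z": 0, "gripper": 0}
    - {"ax": 0, "ay": 0, "az": 0, "x": 5.5, "y": 19.5, "z": 0, "gripper": 0}

```text
time: 16.43
tool_pos: [0.4462, 0.3969, 0.3168]
tcp_rot: [3.141, 0.004, 3.139]
ft_force: [0.7, 0.4, -0.1]
grip_width: -0.0001
```

```bash
python3 - <<'E'
from h import *
go((.43,.43,.30,down(180)),(.43,.43,.15,down(180)),(.43,.37,.15,down(180))); print(tool()[1]['joint_positions'].round(2))
E
```

```text
t 16.43 at [0.4462 0.3969 0.3168] rpy [180.    0.2 179.9] F [ 0.7  0.4 -0.1] w -0.0001
shift [1.64 3.31 1.68] turn [ 0.   0.2 -0.1]
shift [ 1.7   3.3  16.68] turn [ 0.   0.2 -0.1]
shift [ 1.68 -2.7  16.68] turn [ 0.   0.2 -0.1]
[-0.24  0.39 -0.78  1.24  0.27  1.61  0.6 ]
```

Request:
carry_out:
  steps:
    - {"ax": 0, "ay": 0, "az": 0, "x": 1, "y": 2, "z": 2, "gripper": 0}
    - {"ax": 0, "ay": 0, "az": 0, "x": 1.6, "y": 3.2, "z": 5.5, "gripper": 0}
    - {"ax": 0, "ay": 0, "az": 0, "x": 1.6, "y": 3.2, "z": 9.5, "gripper": 0}
    - {"ax": 0, "ay": 0, "az": 0, "x": 1.6, "y": 3.2, "z": 13.5, "gripper": 0}
    - {"ax": 0, "ay": 0, "az": 0, "x": 1.6, "y": 3.2, "z": 16.5, "gripper": 0}

```text
time: 16.85
tool_pos: [0.4303, 0.4264, 0.1487]
tcp_rot: [-3.14, 0.003, 3.141]
ft_force: [0.6, -0.7, -0.4]
grip_width: -0.0
```

```bash
cat >> h.py <<'E'
H=np.array([.602,.246])
def door(deg,s,off=.028,z=.152):
    """TCP for shut fingers (half size about 14 mm) against the outer face at s from the hinge"""
    a=np.radians(-90-deg); u=np.array([np.cos(a),np.sin(a)]); n=np.array([np.cos(a-np.pi/2),np.sin(a-np.pi/2)])
    return (*(H+u*s+n*off),z,down(180))
E
python3 - <<'E'
from h import *
print([np.round(door(a,.2)[:2],3).tolist() for a in (114,100,90,80,60,40,20,5,0)])
go(*[door(a,.2) for a in (114,105,97,90,83)]); print(tool()[1]['joint_positions'].round(2))
E
```

```text
[[0.431, 0.353], [0.41, 0.308], [0.402, 0.274], [0.4, 0.239], [0.415, 0.17], [0.452, 0.111], [0.507, 0.068], [0.557, 0.049], [0.574, 0.046]]
t 16.85 at [0.4303 0.4264 0.1487] rpy [-1.799e+02  1.000e-01  1.800e+02] F [ 0.6 -0.7 -0.4] w -0.0
shift [-0.04 -7.35 -0.32] turn [-0.1  0.1 -0. ]
shift [  1.42 -10.16  -0.32] turn [-0.1  0.1 -0. ]
shift [  2.33 -12.83  -0.31] turn [-0.1  0.1 -0. ]
shift [  2.82 -15.25  -0.31] turn [-0.1  0.1 -0. ]
shift [  3.01 -17.7   -0.31] turn [-0.1  0.1 -0. ]
[-0.29  0.49 -0.75  1.5   0.34  1.29  0.49]
```

Request:
carry_out:
  steps:
    - {"ax": 0, "ay": 0, "az": 0, "x": 0, "y": -2, "z": -0.3, "gripper": 0}
    - {"ax": 0, "ay": 0, "az": 0, "x": 0, "y": -4.5, "z": -0.3, "gripper": 0}
    - {"ax": 0, "ay": 0, "az": 0, "x": 0.1, "y": -7, "z": -0.3, "gripper": 0}
    - {"ax": 0, "ay": 0, "az": 0, "x": 0.8, "y": -9, "z": -0.3, "gripper": 0}
    - {"ax": 0, "ay": 0, "az": 0, "x": 1.7, "y": -11, "z": -0.3, "gripper": 0}

```text
time: 17.27
tool_pos: [0.4149, 0.3158, 0.1551]
tcp_rot: [3.141, 0.005, 3.139]
ft_force: [1.6, 0.1, 2.4]
grip_width: -0.0002
```

```bash
python3 - <<'E'
from h import *
go(*[door(a,.2) for a in (104,97,90,83,76,69)]); print(tool()[1]['joint_positions'].round(2))
p,d,W,K=grab('top'); X=cloud(d,W,K)
m=(X[...,2]>.2)&(X[...,2]<.216)&(X[...,0]>.32)&(X[...,0]<.59)&(X[...,1]>.1)&(X[...,1]<.4)
P=X[m][:,:2]-H; r=np.hypot(*P.T); k=(r>.1)&(r<.275)
a=np.degrees(np.arctan2(P[k,1],P[k,0])); dg=(-90-a)%360; print(k.sum(),np.percentile(dg,[2,25,50,75,98]).round(1))
E
```

```text
t 17.27 at [0.4149 0.3158 0.1551] rpy [180.    0.3 179.8] F [1.6 0.1 2.4] w -0.0002
shift [0.02 0.57 0.31] turn [ 0.   0.3 -0.2]
shift [ 0.79 -1.77  0.3 ] turn [ 0.   0.3 -0.2]
shift [ 1.28 -4.19  0.3 ] turn [ 0.   0.3 -0.2]
shift [ 1.46 -6.65  0.3 ] turn [ 0.   0.3 -0.2]
shift [ 1.35 -9.11  0.3 ] turn [ 0.   0.3 -0.2]
shift [  0.93 -11.54   0.3 ] turn [ 0.   0.3 -0.2]
[-0.05  0.29 -0.79  1.72  0.22  1.22  0.68]
517 [101.3 102.1 103.2 104.6 108. ]
```

Request:
carry_out:
  steps:
    - {"ax": 0, "ay": 0, "az": 0, "x": 0.7, "y": -1.6, "z": 0.2, "gripper": 0}
    - {"ax": 0, "ay": 0, "az": 0, "x": 1.2, "y": -3.8, "z": 0.3, "gripper": 0}
    - {"ax": 0, "ay": 0, "az": 0, "x": 1.4, "y": -6, "z": 0.3, "gripper": 0}
    - {"ax": 0, "ay": 0, "az": 0, "x": 1.4, "y": -8.2, "z": 0.3, "gripper": 0}
    - {"ax": 0, "ay": 0, "az": 0, "x": 1.0, "y": -10.5, "z": 0.3, "gripper": 0}

```text
time: 17.73
tool_pos: [0.404, 0.2117, 0.1528]
tcp_rot: [3.141, 0.006, -3.141]
ft_force: [1.5, 1.7, 1.8]
grip_width: 0.0
```

```bash
cat >> h.py <<'E'
def dang():
    p,d,W,K=grab('top'); X=cloud(d,W,K)
    m=(X[...,2]>.198)&(X[...,2]<.216)&(X[...,0]>.32)&(X[...,0]<.596)&(X[...,1]>-.03)&(X[...,1]<.4)
    P=X[m][:,:2]-H; r=np.hypot(*P.T); k=(r>.1)&(r<.275)
    a=np.degrees(np.arctan2(P[k,1],P[k,0])); dg=(-90-a)%360; print('door',k.sum(),np.percentile(dg,[2,25,50,75,98]).round(1) if k.sum() else '')
E
python3 - <<'E'
from h import *
go(*[door(a,.2) for a in (70,63,56,49,42,35,28)]); print(tool()[1]['joint_positions'].round(2)); dang()
E
```

```text
t 17.73 at [0.404  0.2117 0.1528] rpy [ 180.     0.3 -180. ] F [1.5 1.7 1.8] w 0.0
shift [-0.05 -0.78  0.08] turn [0.  0.3 0. ]
shift [-0.7  -3.16  0.08] turn [0.  0.3 0. ]
shift [-1.65 -5.44  0.08] turn [0.  0.3 0. ]
shift [-2.86 -7.58  0.09] turn [0.  0.3 0. ]
shift [-4.33 -9.56  0.1 ] turn [0.  0.3 0. ]
shift [ -6.03 -11.35   0.11] turn [0.  0.3 0. ]
shift [ -7.93 -12.92   0.12] turn [0.  0.3 0. ]
[ 0.16  0.12 -0.76  1.88  0.09  1.17  0.94]
door 520 [69.8 70.4 71.7 73.2 76.2]
```

Request:
carry_out:
  steps:
    - {"ax": 0, "ay": 0, "az": 0, "x": -0.3, "y": -2, "z": 0, "gripper": 0}
    - {"ax": 0, "ay": 0, "az": 0, "x": -0.9, "y": -4, "z": 0, "gripper": 0}
    - {"ax": 0, "ay": 0, "az": 0, "x": -1.8, "y": -5.8, "z": 0, "gripper": 0}
    - {"ax": 0, "ay": 0, "az": 0, "x": -2.9, "y": -7.6, "z": 0, "gripper": 0}
    - {"ax": 0, "ay": 0, "az": 0, "x": -4.3, "y": -9.5, "z": 0, "gripper": 0}

```text
time: 18.2
tool_pos: [0.4473, 0.1164, 0.1527]
tcp_rot: [-3.141, 0.005, -3.141]
ft_force: [0.7, 1.0, 0.5]
grip_width: 0.0001
```

```bash
python3 - <<'E'
from h import *
go(*[door(a,.2) for a in (40,33,27,22,17,13,9,6,3)]); print(tool()[1]['joint_positions'].round(2)); dang()
E
```

```text
t 18.2 at [0.4473 0.1164 0.1527] rpy [-180.     0.3 -180. ] F [0.7 1.  0.5] w 0.0001
shift [-0.46 -0.57  0.07] turn [-0.   0.3  0. ]
shift [-2.22 -2.29  0.08] turn [-0.   0.3  0. ]
shift [-3.89 -3.59  0.09] turn [-0.   0.3  0. ]
shift [-5.38 -4.54  0.1 ] turn [-0.   0.3  0. ]
shift [-6.94 -5.35  0.1 ] turn [-0.   0.3  0. ]
shift [-8.24 -5.9   0.11] turn [-0.   0.3  0. ]
shift [-9.57 -6.36  0.12] turn [-0.   0.3  0. ]
shift [-10.59  -6.64   0.12] turn [-0.   0.3  0. ]
shift [-11.62  -6.87   0.13] turn [-0.   0.3  0. ]
[ 0.3   0.12 -0.66  1.87  0.08  1.17  1.18]
door 429 [40.5 41.3 42.4 43.7 46.8]
```

Request:
carry_out:
  steps:
    - {"ax": 0, "ay": 0, "az": 0, "x": -1.2, "y": -1.3, "z": 0, "gripper": 0}
    - {"ax": 0, "ay": 0, "az": 0, "x": -2.4, "y": -2.4, "z": 0, "gripper": 0}
    - {"ax": 0, "ay": 0, "az": 0, "x": -3.6, "y": -3.4, "z": 0, "gripper": 0}
    - {"ax": 0, "ay": 0, "az": 0, "x": -4.8, "y": -4.2, "z": 0, "gripper": 0}
    - {"ax": 0, "ay": 0, "az": 0, "x": -5.8, "y": -4.8, "z": 0, "gripper": 0}

```text
time: 18.67
tool_pos: [0.5056, 0.0675, 0.1519]
tcp_rot: [-3.141, 0.002, 3.14]
ft_force: [-1.1, -0.0, 0.9]
grip_width: 0.0
```

Request:
carry_out:
  steps:
    - {"ax": 0, "ay": 0, "az": 0, "x": -0.8, "y": -0.4, "z": 0, "gripper": 0}
    - {"ax": 0, "ay": 0, "az": 0, "x": -1.5, "y": -0.7, "z": 0, "gripper": 0}
    - {"ax": 0, "ay": 0, "az": 0, "x": -2.1, "y": -1, "z": 0, "gripper": 0}
    - {"ax": 0, "ay": 0, "az": 0, "x": -2.7, "y": -1.2, "z": 0, "gripper": 0}
    - {"ax": 0, "ay": 0, "az": 0, "x": -3.2, "y": -1.4, "z": 0, "gripper": 0}

```text
time: 19.08
tool_pos: [0.5365, 0.0551, 0.1522]
tcp_rot: [3.141, 0.002, -3.141]
ft_force: [-0.2, 0.5, -0.6]
grip_width: -0.0002
```

```bash
python3 - <<'E'
from h import *
go(*[door(a,.2) for a in (9,6,3,0)]); print(tool()[1]['joint_positions'].round(2)); dang()
E
```

```text
t 19.08 at [0.5365 0.0551 0.1522] rpy [ 1.8e+02  1.0e-01 -1.8e+02] F [-0.2  0.5 -0.6] w -0.0002
shift [-0.65 -0.23  0.02] turn [0.  0.1 0. ]
shift [-1.67 -0.51  0.03] turn [0.  0.1 0. ]
shift [-2.71 -0.74  0.03] turn [0.  0.1 0. ]
shift [-3.75 -0.91  0.03] turn [0.  0.1 0. ]
[ 0.33  0.29 -0.59  1.68  0.17  1.21  1.27]
door 65 [10.5 10.8 11.4 11.9 19.5]
```

Request:
carry_out:
  steps:
    - {"ax": 0, "ay": 0, "az": 0, "x": -0.5, "y": -0.2, "z": 0, "gripper": 0}
    - {"ax": 0, "ay": 0, "az": 0, "x": -1, "y": -0.3, "z": 0, "gripper": 0}
    - {"ax": 0, "ay": 0, "az": 0, "x": -1.4, "y": -0.4, "z": 0, "gripper": 0}
    - {"ax": 0, "ay": 0, "az": 0, "x": -1.8, "y": -0.5, "z": 0, "gripper": 0}
    - {"ax": 0, "ay": 0, "az": 0, "x": -2.1, "y": -0.6, "z": 0, "gripper": 0}

```text
time: 19.55
tool_pos: [0.5575, 0.0489, 0.1523]
tcp_rot: [3.141, 0.002, 3.142]
ft_force: [-0.3, -0.3, 0.1]
grip_width: 0.0002
```

Request:
carry_out:
  steps:
    - {"ax": 0, "ay": 0, "az": 0, "x": -0.3, "y": 0, "z": 0, "gripper": 0}
    - {"ax": 0, "ay": 0, "az": 0, "x": -0.6, "y": 0, "z": 0, "gripper": 0}
    - {"ax": 0, "ay": 0, "az": 0, "x": -0.8, "y": 0, "z": 0, "gripper": 0}
    - {"ax": 0, "ay": 0, "az": 0, "x": -1, "y": 0, "z": 0, "gripper": 0}

```text
time: 19.88
tool_pos: [0.5672, 0.0489, 0.1523]
tcp_rot: [3.141, 0.002, 3.142]
ft_force: [0.0, -0.9, 0.4]
grip_width: 0.0
```

```bash
python3 - <<'E'
from h import *
go(*[door(a,.2) for a in (3,0)]); dang()
E
```

```text
t 19.88 at [0.5672 0.0489 0.1523] rpy [1.8e+02 1.0e-01 1.8e+02] F [ 0.  -0.9  0.4] w 0.0
shift [ 0.37 -0.12  0.03] turn [ 0.   0.1 -0. ]
shift [-0.68 -0.29  0.03] turn [ 0.   0.1 -0. ]
door 80 [ 1.7  2.3  2.8  3.3 11.4]
```

Request:
carry_out:
  steps:
    - {"ax": 0, "ay": 0, "az": 0, "x": -0.2, "y": 0, "z": 0, "gripper": 0}
    - {"ax": 0, "ay": 0, "az": 0, "x": -0.4, "y": 0, "z": 0, "gripper": 0}
    - {"ax": 0, "ay": 0, "az": 0, "x": -0.55, "y": 0, "z": 0, "gripper": 0}
    - {"ax": 0, "ay": 0, "az": 0, "x": -0.7, "y": 0, "z": 0, "gripper": 0}
    - {"ax": 0, "ay": 0, "az": 0, "x": -0.8, "y": 0, "z": 0, "gripper": 0}

```text
time: 20.35
tool_pos: [0.5728, 0.0489, 0.1518]
tcp_rot: [-3.141, -0.003, -3.141]
ft_force: [-15.7, -1.7, 6.0]
grip_width: 0.0002
```

Request:
carry_out:
  steps:
    - {"ax": 0, "ay": 0, "az": 0, "x": -0.1, "y": 0, "z": 0, "gripper": 0}
    - {"ax": 0, "ay": 0, "az": 0, "x": -0.2, "y": 0, "z": 0, "gripper": 0}
    - {"ax": 0, "ay": 0, "az": 0, "x": -0.3, "y": 0, "z": 0, "gripper": 0}

```text
time: 20.6
tool_pos: [0.5727, 0.049, 0.1513]
tcp_rot: [-3.14, -0.009, -3.14]
ft_force: [-30.7, -3.2, 13.9]
grip_width: 0.0001
```

```bash
python3 - <<'E'
from h import *
go(*[door(a,.2) for a in (3,0)]); dang()
E
```

```text
t 20.6 at [0.5727 0.049  0.1513] rpy [-179.9   -0.5 -179.9] F [-30.7  -3.2  13.9] w 0.0001
shift [ 0.92 -0.13 -0.06] turn [-0.1 -0.5  0.1]
shift [-0.13 -0.3  -0.07] turn [-0.1 -0.5  0.1]
door 26 [ 1.7  1.8  2.5  3.2 10. ]
```

Request:
carry_out:
  steps:
    - {"ax": 0, "ay": 0, "az": 0, "x": 0.8, "y": 0, "z": 0, "gripper": 0}
    - {"ax": 0, "ay": 0, "az": 0, "x": 2, "y": 0, "z": 0, "gripper": 0}
    - {"ax": 0, "ay": 0, "az": 0, "x": 5, "y": 0, "z": -1, "gripper": 0}
    - {"ax": 0, "ay": 0, "az": 0, "x": 8, "y": 0, "z": -3, "gripper": 0}
    - {"ax": 0, "ay": 0, "az": 0, "x": 10.5, "y": 0, "z": -6, "gripper": 0}

```text
time: 21.07
tool_pos: [0.47, 0.0489, 0.2103]
tcp_rot: [3.141, -0.003, -3.141]
ft_force: [1.2, -0.8, 0.5]
grip_width: -0.0001
```

Request:
carry_out:
  steps:
    - {"ax": 0, "ay": 0, "az": 0, "x": 0, "y": -3.5, "z": -1, "gripper": 0}
    - {"ax": 0, "ay": 0, "az": 0, "x": 0, "y": -7, "z": -3, "gripper": 0}
    - {"ax": 0, "ay": 0, "az": 0, "x": 0, "y": -11, "z": -4, "gripper": 0}
    - {"ax": 0, "ay": 0, "az": 0, "x": 0, "y": -15, "z": -4, "gripper": 0}
    - {"ax": 0, "ay": 0, "az": 0, "x": 0, "y": -15, "z": -4, "gripper": 0}

```text
time: 21.48
tool_pos: [0.4724, -0.1107, 0.2528]
tcp_rot: [-3.138, 0.004, 3.13]
ft_force: [-0.4, -1.2, -0.8]
grip_width: -0.0004
```

```bash
python3 - <<'E'
from h import *
go((.5,0,.3,None)); dang()
p,d,W,K=load('top'); X=cloud(d,W,K); 
for u in (170,190,210,230,250,270,280):
    col=X[140:200,u]; k=np.where(col[:,2]>.2)[0].max(); print(u,140+k,col[k].round(3))
a=cv2.resize(p[20:190,140:310],None,fx=2.3,fy=2.3,interpolation=cv2.INTER_CUBIC)
b=cv2.resize(grab('side')[0][40:220,240:420],None,fx=2.15,fy=2.15,interpolation=cv2.INTER_CUBIC)
o=np.zeros((600,790,3),np.uint8); o[:391,:391]=a; o[:387,400:787]=b; o[400:600,:320]=cv2.resize(p,(320,200))
o[400:600,330:650]=cv2.resize(load('side')[0],(320,200))
cv2.imwrite('pics/fin.png',o[:,:,::-1])
E
```

```text
t 21.48 at [ 0.4724 -0.1107  0.2528] rpy [-179.8    0.2  179.3] F [-0.4 -1.2 -0.8] w -0.0004
shift [-2.65 11.08 -4.75] turn [0. 0. 0.]
door 388 [1.8 2.8 3.6 4.6 7.3]
170 172 [0.588 0.223 0.201]
190 172 [0.588 0.181 0.202]
210 172 [0.588 0.14  0.2  ]
230 172 [0.587 0.097 0.203]
250 172 [0.587 0.056 0.205]
270 172 [0.587 0.015 0.202]
280 172 [ 0.586 -0.006  0.207]
```

View pics/fin.png

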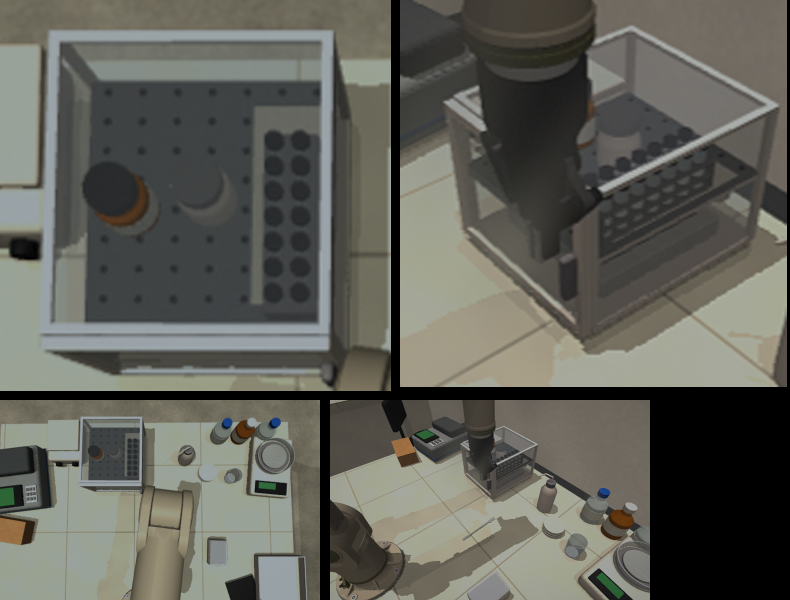

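```bash
python3 - <<'E'
from h import *
a=cv2.cvtColor(cv2.imread('pics/top0.png'),cv2.COLOR_BGR2GRAY).astype(np.float32); b=cv2.cvtColor(load('top')[0],cv2.COLOR_RGB2GRAY).astype(np.float32)
for n,(u0,u1,v0,v1) in {'jars':(172,246,85,128),'wash':(350,395,85,135),'petri/beaker':(395,490,120,170),'tips':(412,460,270,335),'spatula':(322,340,202,284)}.items():
    print(n,np.round(cv2.phaseCorrelate(a[v0:v1,u0:u1].copy(),b[v0:v1,u0:u1].copy()),2), abs(a-b)[v0:v1,u0:u1].mean().round(2))
go((.5,0,.3,None)); print(manip.close_job())
E
```

```text
Traceback (most recent call last):
ValueError: setting an array element with a sequence. The requested array has an inhomogeneous shape after 1 dimensions. The detected shape was (2,) + inhomogeneous part.
```

```bash
python3 - <<'E'
from h import *
a=cv2.cvtColor(cv2.imread('pics/top0.png'),cv2.COLOR_BGR2GRAY).astype(np.float32); b=cv2.cvtColor(load('top')[0],cv2.COLOR_RGB2GRAY).astype(np.float32)
for n,(u0,u1,v0,v1) in {'jars':(172,246,85,128),'wash':(350,395,85,135),'petri/beaker':(395,490,120,170),'tips':(412,460,270,335),'spatula':(322,340,202,284)}.items():
    print(n,np.round(cv2.phaseCorrelate(a[v0:v1,u0:u1].copy(),b[v0:v1,u0:u1].copy())[0],2), abs(a-b)[v0:v1,u0:u1].mean().round(2))
go((.5,0,.3,None)); print(manip.close_job())
E
```

```text
jars [0.5  0.55] 0.89
wash [ 0.52 -0.03] 1.34
petri/beaker [ 0.   -0.02] 1.86
tips [-0.04  0.01] 1.44
spatula [23.93 37.64] 20.61
t 21.58 at [ 0.4728 -0.1031  0.2521] rpy [1.800e+02 1.000e-01 1.797e+02] F [0.  1.3 0.4] w -0.0002
shift [-2.69 10.32 -4.78] turn [0. 0. 0.]
the job is handed in; nothing more can be done
None
```

The vial rack is upright and lengthways on the shelf at the liner, wholly inside the cabinet. The door is shut, and I handed the job in at about 21.6 s with the arm clear of everything.

**What I did**
- I gripped the rack's body near its robot-side end, set its front half on the shelf, and let go.
- I tilted the gripper forward and pushed the rack the rest of the way in.
- I swung the door shut with closed fingers, slowing as it neared the frame, and backed away.

**Last checks**
- **Rack:** its rear end is about 25 mm past the door line and it stands straight. It sits about 10 mm to the right of the liner's centre line and about 16 mm short of the liner's front edge.
- **Door:** its outer face is flat against the cabinet front to within about 2 mm along its width.
- **Other things:** comparing first and last top pictures, the jars, wash bottle, Petri dishes, beaker and tip box had moved by less than a pixel. The spatula could not be checked this way because the arm hid it from above. It appears undisturbed in the side view, and nothing went near it.

**What went wrong or disagreed**
- The fingertips turned out to be about 37 mm farther back than described. My first grip closed on the vials and pressed on the rack with about 8 N, so I opened and gripped lower on the body.
- During the push the arm came up against its joint limits and drifted sideways, turning the rack by about 3°. A second, two-finger push straightened it.
- The last push ended with the gripper stopping against something, probably the cabinet front, at about 35 N. I stopped there, which is why the rack is not centred on the liner.
- Pressing the closed door home gave about 34 N, just under the 40 N limit.

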